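# Level the marble display stand and fill it with tins

### The arm

A 7-joint arm with a two-finger parallel gripper is mounted at the origin on the work surface. World frame = base frame: x ahead of the robot, y to its left, z up, the work surface at z = 0. Lengths are in m, angles in degrees, forces in N, time in s.
With the tool pointing down it reaches from about 0.425 to 0.875 m from the base axis. Payload 4.7 kg.
Tool frame: the origin (TCP) lies midway between the tips of the shut fingers; the grasp point (between the pads) lies 19 mm behind it; y points along the fingers, x is the direction in which the jaws open and shut, and the axes are right-handed (so a half turn about y gives the same grasp; the last joint's range is limited). The gripper opens to 87 mm and grips with 3 to 60 N. Pads are 19 mm wide; open, the fingers measure 117 mm over their backs; the gripper's body (75 mm by 190 mm) begins 51 mm behind the grasp point.
Start: joints at [-62.619, 18.392, -4.016, 83.108, 1.295, 78.541, -3.26], TCP at [0.291, 0.581, 0.223] pointing down, gripper open.
Joint ranges: [-163.93, 163.93], [-17.29, 119.83], [-79.2, 71.16], [3.27, 140.29], [-89.18, 269.18], [5.43, 117.66], [-154.24, 154.24]. Speed limits (degrees/s): [147.25, 147.25, 180, 180, 180, 180, 180].

### API

Orientations are given as [roll, pitch, yaw] about the fixed x, y, z axes, in that order (R = Rz(yaw) Ry(pitch) Rx(roll)).
In Python, from cell import env gives the robot as it stands.
- The arm moves only by the tool carry_out, never from a script. Its argument "targets" is a list of rows, each a list of 2 entries, a list of its own where there are three numbers: the shift along the tool's x, y, z in mm, then the turn, a rotation vector about the tool's x, y, z in degrees. A call has 1 to 12 rows; each row shifts and turns the commanded pose from where the row before left it, along the tool's axes as they then stand; what a row does not reach is not made up. A row lasts 1/10 s, in which the tool goes at most 50 mm and 8.59 degrees, less where a joint would pass 70% of its speed; a pose out of reach is approached as far as the arm can. A call with a gripper value outside its range is refused whole. "jaw" is the opening, from 0 (shut) to 1 (fully open), set as the call begins (left out, the last holds). The fingers move at their own pace and stop on an object; "squeeze" is the grip in N (left out, the last holds). Time passes only in rows, so rows that do not move let the fingers close. It gives the time, the measured TCP pose, the force and the opening at its end, in the units of the state.
- env.get_obs(): the state, without advancing time (a new reading comes with each control period).
- env.read_camera(name): name is "scene" or "top"; returns the picture (400x640x3 uint8, red, green, blue); there is no depth.
- env.get_calibration(name): a dict with "fx", "fy", "cx", "cy" (pixels), "D" ([k1, k2, p1, p2, k3] as OpenCV has them; the pictures are not rectified), "R" (3x3) and "t" (3): a world point X has camera coordinates R X + t. Camera axes: x right, y down, z forward; pixel columns grow to the right and rows downward; lengths in m; the calibration is good to about 2 mm. A picture is of the moment at which its call begins. get_calibration takes no time and is no camera call.
- env.sign_off(): hands the job in, once; it reports no verdict.
Trained networks look in the newest picture that a camera, given by its name, has taken for a name from the list of things; names that differ only in an ending like _2 or _b are one class to them, and where a whole thing is asked for, a point or a joint stands for the part that bears it (a point fixed in the world has none). Each returns a list of dicts, best first, with "p" (0 to 1); they miss things now and then, are a little off and sometimes report something else, mostly with a low value. They report only what shows in the picture. A call takes as long as a camera call. They do not tell look-alikes from the thing itself.
- env.outline_of(camera, label): "mask" (400x640 bool, what is visible of it) and "xy" ([column, row] in pixels, amid what is visible of it).
The state is a dict: "time_s": time; "qpos": joint angles; "joint_velocities": joint speeds; "effort": joint torques, N m; "tool_pos": TCP position; "tool_rot": TCP orientation; "force": force on the tool from outside, world axes, zero at the start; "wrist_torque": the same for the moment, N m; "grip_width": finger opening in m.
Only numpy, scipy, OpenCV 4.12 (cv2) and the standard library are available. Lean on these libraries where they do the work, as an engineer would, in place of code of your own. Each camera call takes 0.05 s, during which the arm holds its last target.

### The job

The marble display stand on the shop counter sits too low on the side with the short foot, the one towards the robot's right: set the steel block in front of that side, lever the side up over the block with the pry bar, and slip the wooden shim lengthwise under the short foot, well under the whole foot. Then draw the bar out so that the stand sits level on the shim, and lay the bar flat on the counter off the block and clear of the stand (the block may stay where it is). Finally stand all the hexagonal tins upright in the stand's tray, close-packed honeycomb fashion in one bunch, flat faces touching, and do not disturb the other goods on the counter.

Things in the scene. Friction and masses are not known exactly. Their poses are not given: they have to be found in the camera images.
- stand: Heavy (2.5 kg) marble display stand: slab 220 (x) x 200 (y) x 20 mm on wooden feet, wooden rim on top. Origin: centre of its footprint, level with the runner's sole; x, y along its sides, z up out of the slab. Slab underside z = 28, top z = 48 mm. Runner 28 mm high along the +y side (x -100..100, y 75..95). The -y side has only a short foot and sits about 10 mm low (tilt 0.06 rad at the start).
- stand_edge (a point): Middle of the lower edge of the slab's low (-y) side: stand frame (0, -100, 28) mm. At the start about 17 mm above the counter; apart from the foot this side is open underneath. Axes as the stand's.
- stand_foot (a point): Centre of the sole of the short foot: stand frame (-50, -80, 10) mm. The foot is 18 mm high, x -80..-20, y -90..-70 mm in the stand frame. At the start it stands on the counter. Axes as the stand's.
- tray_floor (a point): Centre of the tray floor on top of the slab: stand frame (0, 0, 48) mm. The tray is 180 x 180 mm inside its rim, which is 5 mm wide and 8 mm high. Axes as the stand's.
- bar_balance (a point): Steel pry bar, 400 mm long, 0.9 kg, lying flat. Point: its balance point, 9 mm above its underside, 213 mm from the tip end, 187 mm from the handle end. x runs along the bar to the tip, z up. Shank 18 x 18 mm, 340 mm long. The bar is heavy enough to keep the stand raised by its own weight once its handle end has been levered down to the counter and let go.
- bar_neck (a point): On the pry bar, 60 mm back from its tip end and 3 mm above its underside, where the shank ends and the flat tip begins: the last 60 mm is 24 mm wide and 6 mm thick, flush with the bar's underside. The tip's end belongs about 25 mm in under the slab, well to the +x side of the foot (stand x about 55 mm) and about 67 mm past the block's ridge. Axes as the bar's.
- block_center (a point): Steel fulcrum block, 0.4 kg: base 50 (x) x 40 (y) x 14 mm with a rounded ridge (radius 10 mm) along x over its middle, top of the ridge 24 mm above the underside. Point: centre of the block, 12 mm up. With the ridge parallel to the slab's edge and 42 mm out from it, the bar can raise the edge by about 15 mm.
- shim_center (a point): Light wooden shim, a flat slat 44 (x) x 100 (y) x 10 mm thick. Point: its centre, 5 mm up. It goes long side along the stand's y, under the foot.
- tin1_center (a point): Hexagonal metal tin, 52 mm across flats, 50 mm tall, 0.15 kg, standing. Point: its centre, 25 mm up. z is up; the flats face along its x axis and at 60 and 120 degrees to it. Three to five of the five tins are present; absent ones read None.
- tin2_center (a point): Hexagonal metal tin, 52 mm across flats, 50 mm tall, 0.15 kg, standing. Point: its centre, 25 mm up. z is up; the flats face along its x axis and at 60 and 120 degrees to it. Three to five of the five tins are present; absent ones read None.
- tin3_center (a point): Hexagonal metal tin, 52 mm across flats, 50 mm tall, 0.15 kg, standing. Point: its centre, 25 mm up. z is up; the flats face along its x axis and at 60 and 120 degrees to it. Three to five of the five tins are present; absent ones read None.
- tin4_center (a point): Hexagonal metal tin, 52 mm across flats, 50 mm tall, 0.15 kg, standing. Point: its centre, 25 mm up. z is up; the flats face along its x axis and at 60 and 120 degrees to it. Three to five of the five tins are present; absent ones read None.
- tin5_center (a point): Hexagonal metal tin, 52 mm across flats, 50 mm tall, 0.15 kg, standing. Point: its centre, 25 mm up. z is up; the flats face along its x axis and at 60 and 120 degrees to it. Three to five of the five tins are present; absent ones read None.
- water: Bystander: water bottle, 62 mm across and 190 mm tall. Origin: centre of its underside.
- sweetjar: Bystander: glass sweet jar, 110 mm across and 160 mm tall. Origin: centre of its underside.
- roundtin: Bystander: round tin, 60 mm across and 50 mm tall (not one of the hexagonal tins). Origin: centre of its underside.
- soapbox: Bystander: cardboard soap carton 50 x 80 x 35 mm. Origin: centre of its underside.
- can: Bystander: drinks can 66 mm across and 115 mm tall. Origin: centre of its underside.
Mind the look-alikes: they are no part of the job. Leave any black look-alike of the part that bears tin2_center alone.

How it is judged:
By the outcome, as a careful person would: the job done as asked, in the order asked, and still so for the second after the job is handed in, with the robot touching nothing.
Of tin1, tin2, tin3, tin4, tin5 only 3 to 5 are there at a start; the rules pass over those that are not, and their reading is None.
At some moment in a run one of tin1, tin2, tin3, tin4, tin5 may be knocked a few centimetres aside while the robot is not near it.
It also fails if it takes over 210 s, if anything falls off the work surface, if the arm or the gripper's body presses on something with over 40 N, if the wrist force passes 120 N, or if a joint passes its speed limit or range.

## Working session

There is one attempt and no reset: what is moved stays moved. The work goes in short steps, Python scripts to look and compute and a tool call to move; the robot and the scene stay as the last step left them, time stands still between calls to the robot, and variables do not carry over. Pictures are saved under pics/ and viewed, and the job is handed in when it is done.

Besides the shell and the picture viewer there is one more tool, called after "Call:" as a command line: name --argument value ..., lists and objects as JSON in quotes. carry_out: Moves the arm, as the interface text tells. Its arguments: {"type":"object","properties":{"targets":{"type":"array","items":{"type":"array"}},"jaw":{"type":"number"},"squeeze":{"type":"number"}},"required":["targets"]}

```bash
ls; mkdir -p pics
python3 - <<'E'
from cell import env
import cv2,numpy as np
print(env.get_obs())
for n in("scene","top"):
    im=env.read_camera(n); cv2.imwrite(f"pics/{n}0.png",im[:,:,::-1])
    c=env.get_calibration(n); print(n,{k:np.round(v,4).tolist() for k,v in c.items()})
E
```

```text
pics
{'time_s': 0.0, 'qpos': array([-62.61797731,  18.43832295,  -4.01784675,  83.17353869,
         1.29587349,  78.54294164,  -3.25986508]), 'joint_velocities': array([-0.0285367 ,  0.01090187, -0.0380205 , -0.01883921, -0.04904792,
       -0.07310745,  0.02399261]), 'effort': array([ 6.24966788e-06, -4.91288173e+01, -4.03948138e-01, -3.12525594e+01,
       -6.40731817e-02,  4.38777928e-02,  1.84601813e-04]), 'tool_pos': array([0.29056044, 0.58081896, 0.22148215]), 'tool_rot': array([-90.00594679,   0.10949949,  63.43019738]), 'force': array([-0.1113084 , -0.00438455, -0.17580904]), 'wrist_torque': array([-0.0167101 ,  0.00596225, -0.011147  ]), 'grip_width': 0.08712703262141952}
scene {'fx': 388.6262, 'fy': 388.6262, 'cx': 318.2612, 'cy': 199.996, 'D': [-0.0823, 0.0, 0.0, 0.0, 0.0], 'R': [[-0.5366, 0.8438, -0.0056], [0.6363, 0.4003, -0.6595], [-0.5542, -0.3575, -0.7517]], 't': [0.2248, -0.2988, 1.3704]}
top {'fx': 427.491, 'fy': 427.491, 'cx': 318.1423, 'cy': 201.8219, 'D': [-0.0691, 0.0, 0.0, 0.0, 0.0], 'R': [[0.0067, -0.9992, -0.0383], [-0.9856, -0.0001, -0.1689], [0.1688, 0.0389, -0.9849]], 't': [0.0662, 0.4987, 0.9308]}
```

View pics/scene0.png

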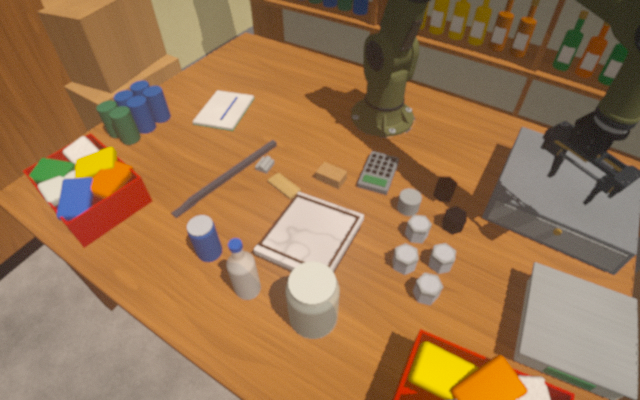

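View pics/top0.png

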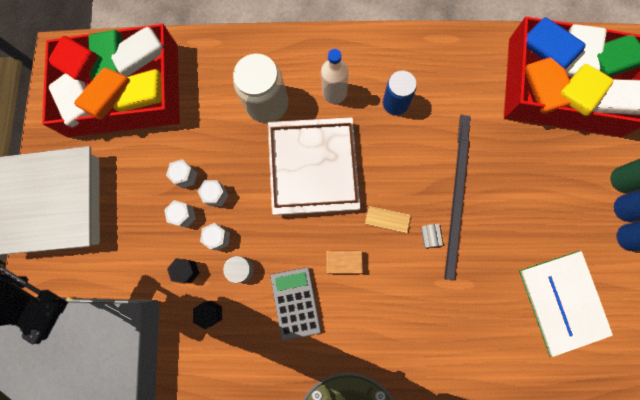

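The top view shows the stand centred at (314,166), with its low side to the right. The shim is at (388,219), the block at (432,236), and the bar runs from (465,117) to (450,278). There are four white hex tins at (181,173), (212,193), (179,213) and (214,236). The black look-alikes are at (183,270) and (207,314), and the round tin is at (237,269).

```bash
cat > h.py <<'E'
from cell import env
import cv2,numpy as np
from scipy.optimize import minimize,least_squares
from scipy.spatial.transform import Rotation as Ro
C={n:env.get_calibration(n) for n in("scene","top")}
def proj(n,X):
    c=C[n];K=np.array([[c['fx'],0,c['cx']],[0,c['fy'],c['cy']],[0,0,1.]])
    p,_=cv2.projectPoints(np.asarray(X,float).reshape(-1,1,3),cv2.Rodrigues(np.array(c['R'],float))[0],np.array(c['t'],float),K,np.array(c['D'],float))
    return p[:,0]
def unproj(n,uv,z):
    c=C[n];K=np.array([[c['fx'],0,c['cx']],[0,c['fy'],c['cy']],[0,0,1.]])
    q=cv2.undistortPoints(np.asarray(uv,float).reshape(-1,1,2),K,np.array(c['D'],float))[:,0]
    R=np.array(c['R']);t=np.array(c['t']);o=-R.T@t
    d=np.c_[q,np.ones(len(q))]@R
    return o+d*((z-o[2])/d[:,2])[:,None]
def box(x0,x1,y0,y1,z0,z1):
    return np.array([[x,y,z] for x in(x0,x1) for y in(y0,y1) for z in(z0,z1)])/1000.
def hexp():
    a=np.radians(30+60*np.arange(6));r=26/np.cos(np.radians(30))
    return np.array([[r*np.cos(b),r*np.sin(b),z] for b in a for z in(0,50)])/1000
MOD={'stand':[box(-110,110,-100,100,28,48),box(-95,95,-95,95,48,56),box(-100,100,75,95,0,28),box(-80,-20,-90,-70,10,28)],
'bar':[box(-187,153,-9,9,0,18),box(153,213,-12,12,0,6)],
'shim':[box(-22,22,-50,50,0,10)],
'block':[box(-25,25,-20,20,0,14)]+[np.array([[x,10*np.cos(a),14+10*np.sin(a)] for x in(-25,25) for a in np.linspace(0,np.pi,9)])/1000],
'tin':[hexp()]}
def world(parts,x,y,yaw,tilt=0,z=0,pivot=None):
    # yaw deg; tilt about local x through pivot
    R=Ro.from_euler('z',yaw,degrees=True).as_matrix();T=Ro.from_euler('x',tilt).as_matrix()
    pv=np.zeros(3) if pivot is None else np.array(pivot)
    return [((p-pv)@T.T+pv)@R.T+[x,y,z] for p in parts]
def render(n,ws,S=4):
    im=np.zeros((400*S//1,640*S),np.uint8)
    for w in ws:
        h=cv2.convexHull(proj(n,w).astype(np.float32))
        cv2.fillConvexPoly(im,np.round((h+0.5)*S*16-8).astype(np.int32),255,shift=4)
    return cv2.resize(im,(640,400),interpolation=cv2.INTER_AREA)/255.
def best(cam,label,n=1):
    env.read_camera(cam); return env.outline_of(cam,label)[:n]
def fit(parts,masks,x0,tiltkw={},step=(0.006,0.006,4)):
    def f(p):
        s=0
        for n,m in masks.items():
            r=render(n,world(parts,p[0],p[1],p[2],**tiltkw)); s+=np.abs(r-m).sum()/m.sum()
        return s
    sim=np.array([x0]+[np.array(x0)+np.eye(3)[i]*step[i] for i in range(3)])
    r=minimize(f,x0,method='Nelder-Mead',options=dict(initial_simplex=sim,xatol=1e-4,fatol=1e-4,maxiter=90))
    return r.x,r.fun
E
python3 - <<'E'
from h import *
import pickle
out={}
for n in("scene","top"):
    for l in ["stand","bar_balance","block_center","shim_center","tin1_center","tin2_center","roundtin","soapbox","can","water","sweetjar"]:
        L=env.outline_of(n,l); out[n,l]=L
        print(n,l,[(round(d['p'],2),np.round(d['xy']).astype(int).tolist(),int(d['mask'].sum())) for d in L])
pickle.dump(out,open('m0.pkl','wb'))
E
```

```text
scene stand [(0.73, [308, 234], 5345)]
scene bar_balance [(0.93, [217, 178], 1108)]
scene block_center [(0.67, [265, 170], 216)]
scene shim_center [(0.68, [285, 184], 398)]
scene tin1_center [(0.74, [430, 288], 652)]
scene tin2_center [(0.93, [446, 189], 426), (0.72, [456, 223], 484), (0.68, [418, 228], 554)]
scene roundtin [(0.91, [408, 202], 488), (0.5, [402, 256], 628), (0.28, [333, 177], 517)]
scene soapbox [(0.79, [332, 175], 504), (0.66, [204, 233], 1199)]
scene can [(0.84, [204, 235], 1180), (0.28, [310, 234], 5358)]
scene water [(0.92, [243, 272], 1436)]
scene sweetjar [(0.9, [314, 300], 3439)]
top stand [(0.71, [314, 168], 7979), (0.67, [389, 219], 778)]
top bar_balance [(0.91, [458, 196], 1606)]
top block_center [(0.83, [431, 236], 390), (0.47, [180, 177], 559)]
top shim_center [(0.66, [387, 220], 839), (0.25, [180, 176], 550), (0.2, [213, 239], 644)]
top tin1_center [(0.84, [180, 172], 614), (0.45, [313, 166], 7909), (0.21, [344, 259], 787)]
top tin2_center [(0.84, [213, 237], 564), (0.84, [206, 313], 637), (0.65, [184, 269], 632), (0.2, [397, 93], 1107)]
top roundtin [(0.74, [461, 194], 1535), (0.21, [262, 92], 2826), (0.19, [213, 194], 613)]
top soapbox [(0.81, [345, 261], 784), (0.49, [313, 163], 7977), (0.46, [333, 79], 1124), (0.18, [178, 211], 611)]
top can [(0.73, [397, 90], 1142), (0.72, [313, 167], 7752)]
top water [(0.9, [337, 77], 1090)]
top sweetjar [(0.81, [260, 86], 2917)]
```

Run:
```python
from h import *
import pickle,json
o=pickle.load(open('m0.pkl','rb'))
im=cv2.imread('pics/top0.png')
def crop(im,x0,x1,y0,y1,s): return cv2.resize(im[y0:y1,x0:x1],None,fx=s,fy=s,interpolation=cv2.INTER_CUBIC)
a=crop(im,400,500,100,290,3); b=crop(im,150,250,150,340,3)
cv2.imwrite('pics/crop1.png',np.hstack([a,b]))
def go(name,parts,label,z,yaws,tk={},cams=("scene","top")):
    M={n:o[n,label][0]['mask'] for n in cams}
    u=unproj("top",[o["top",label][0]['xy']],z)[0]
    R=[]
    for y in yaws:
        R.append(fit(parts,M,[u[0],u[1],y],tk))
    for r in R: print(name,np.round(r[0],4).tolist(),round(r[1],3))
st=dict(tilt=0.0606,pivot=(0,.075,0))
go('stand',MOD['stand'],'stand',.04,[0],st)
go('bar',MOD['bar'],'bar_balance',.009,[5,-175])
go('block',MOD['block'],'block_center',.01,[0,10])
go('shim',MOD['shim'],'shim_center',.005,[10,-10])
```

```text
stand [0.5854, 0.0829, 4.2748] 0.154
bar [0.5097, -0.2573, -8.4361] 0.278
bar [0.5327, -0.261, -187.8311] 0.326
block [0.4265, -0.1937, 6.5588] 0.244
block [0.4266, -0.1936, 8.0948] 0.244
shim [0.4643, -0.0932, -12.7247] 0.21
shim [0.4645, -0.093, -12.8599] 0.211
```

View pics/crop1.png

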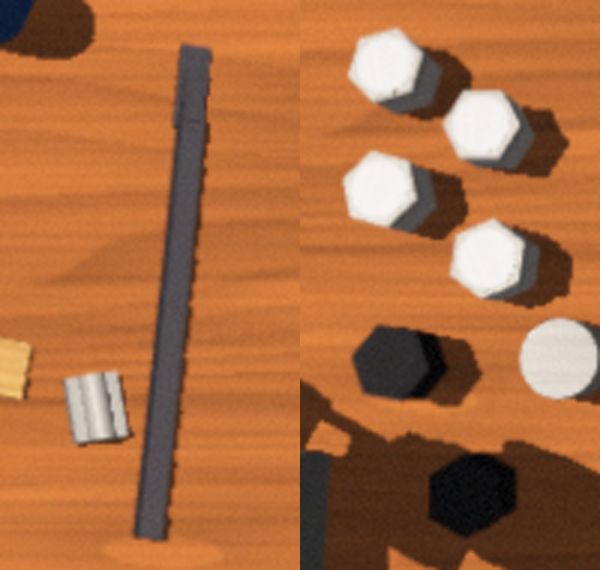

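The crop shows the bar's thin tip at top px (466,118) and its handle end at (450,279). The block's ridge runs along image-vertical, tilted slightly. The real tins are white and the two look-alikes are black.

```bash
cat >> h.py <<'E'
def gc(img,mask,it=5):
    # refine mask by grabCut (img RGB); returns float mask
    m=mask.astype(np.uint8);k=np.ones((3,3),np.uint8)
    er=cv2.erode(m,k,iterations=2);
    if er.sum()<30: er=cv2.erode(m,k,iterations=1)
    if er.sum()<30: er=m*0
    d1=cv2.dilate(m,k,iterations=3);d2=cv2.dilate(m,k,iterations=12)
    g=np.full(m.shape,cv2.GC_BGD,np.uint8)
    g[d1>0]=cv2.GC_PR_BGD; g[m>0]=cv2.GC_PR_FGD; g[er>0]=cv2.GC_FGD
    ys,xs=np.where(d2>0);a,b,c,d=ys.min(),ys.max()+1,xs.min(),xs.max()+1
    sub=np.ascontiguousarray(img[a:b,c:d]);gg=g[a:b,c:d].copy()
    cv2.grabCut(sub,gg,None,np.zeros((1,65)),np.zeros((1,65)),it,cv2.GC_INIT_WITH_MASK)
    o=np.zeros(m.shape);o[a:b,c:d]=((gg==1)|(gg==3));return o
def draw(img,cam,ws,col=(0,255,0),S=3):
    for w in ws:
        h=cv2.convexHull(proj(cam,w).astype(np.float32))
        cv2.polylines(img,[np.round(((h+.5)*S-.5)*16).astype(np.int32)],True,col,1,cv2.LINE_AA,shift=4)
def up(img,S=3): return cv2.resize(img,None,fx=S,fy=S,interpolation=cv2.INTER_CUBIC)
E
python3 - <<'E'
from h import *
import pickle
o=pickle.load(open('m0.pkl','rb'))
I={n:cv2.imread(f'pics/{n}0.png')[:,:,::-1].copy() for n in("scene","top")}
U={n:up(I[n]) for n in I}
def go(name,parts,label,x0,tk={}):
    M={n:gc(I[n],o[n,label][0]['mask']) for n in I}
    for cams in (("scene","top"),("top",),("scene",)):
        r=fit(parts,{n:M[n] for n in cams},x0,tk); print(name,cams,np.round(r[0],4).tolist(),round(r[1],3))
        if len(cams)==2:
            for n in I: draw(U[n],n,world(parts,*r[0],**tk))
st=dict(tilt=0.0606,pivot=(0,.075,0))
go('stand',MOD['stand'],'stand',[.585,.083,4.3],st)
go('bar',MOD['bar'],'bar_balance',[.51,-.257,-7])
go('block',MOD['block'],'block_center',[.4265,-.1937,7])
go('shim',MOD['shim'],'shim_center',[.4643,-.093,-12])
cv2.imwrite('pics/ov_t.png',U['top'][330:860,780:1420,::-1]);cv2.imwrite('pics/ov_s.png',U['scene'][390:840,490:1110,::-1])
E
```

```text
stand ('scene', 'top') [0.5864, 0.0833, 4.0297] 0.226
stand ('top',) [0.5879, 0.0836, 4.1865] 0.015
stand ('scene',) [0.5793, 0.0816, 5.3162] 0.191
bar ('scene', 'top') [0.5104, -0.2583, -8.3586] 0.276
bar ('top',) [0.5106, -0.2597, -8.269] 0.107
bar ('scene',) [0.5124, -0.2569, -8.4748] 0.114
block ('scene', 'top') [0.4255, -0.1945, 8.465] 0.195
block ('top',) [0.426, -0.195, 6.3859] 0.102
block ('scene',) [0.4247, -0.1943, 8.0121] 0.08
shim ('scene', 'top') [0.4641, -0.0913, -12.7952] 0.293
shim ('top',) [0.4651, -0.0925, -12.4695] 0.071
shim ('scene',) [0.4611, -0.0917, -13.9083] 0.184
```

View pics/ov_t.png

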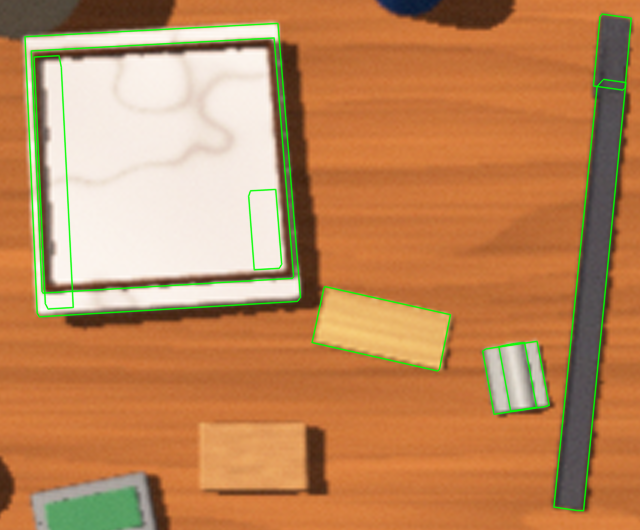

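View pics/ov_s.png

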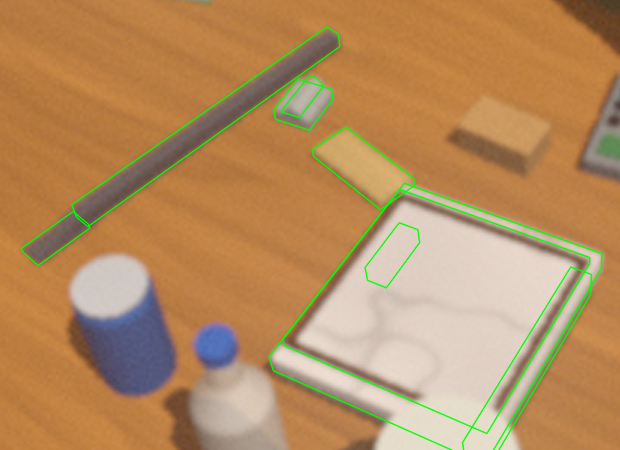

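```bash
cat >> h.py <<'E'
def cyl(r,h): 
    a=np.linspace(0,2*np.pi,25)[:-1]; return [np.array([[r*np.cos(b),r*np.sin(b),z] for b in a for z in(0,h)])/1000]
def W(R6): # tool rot rpy deg -> matrix
    return Ro.from_euler('xyz',R6,degrees=True)
def rows(p0,R0,way):
    """way: list of (pos m, rpy deg, nrows). prints cumulative tool-frame rows"""
    out=[];p=np.array(p0);R=R0
    for pos,rpy,n in way:
        R1=R if rpy is None else W(rpy); pos=p if pos is None else np.array(pos)
        rv=(R.inv()*R1).as_rotvec(); dp=(pos-p)/n
        for i in range(n):
            d=R.inv().apply(dp)*1000
            out.append([[round(float(v),1) for v in d],[round(float(v),2) for v in np.degrees(rv/n)]])
            R=R*Ro.from_rotvec(rv/n)
        p=pos
    return out
def plan(way):
    o=env.get_obs();p=o['tool_pos'];R=W(o['tool_rot']); r=rows(p,R,way)
    print(len(r),'rows'); i=0
    while i<len(r):
        j=i
        while j<len(r) and r[j]==r[i]: j+=1
        print(f'  x{j-i}',str(r[i]).replace(' ','')); i=j
def state():
    o=env.get_obs(); print('t',round(o['time_s'],1),'pos',np.round(o['tool_pos'],4).tolist(),'rot',np.round(o['tool_rot'],1).tolist(),'F',np.round(o['force'],1).tolist(),'w',round(o['grip_width']*1000,1),'q',np.round(o['qpos']).tolist())
E
python3 - <<'E'
from h import *
import pickle
o=pickle.load(open('m0.pkl','rb'))
for l,r,h in [('sweetjar',55,160),('water',31,190),('can',33,115)]:
    M={n:o[n,l][0]['mask'] for n in("scene","top")}
    u=unproj('top',[o['top',l][0]['xy']],h/2000)[0]
    print(l,[np.round(v,3) for v in fit(cyl(r,h),M,[u[0],u[1],0])])
M={'top':o['top','soapbox'][0]['mask']}
print('soap',fit([box(-25,25,-40,40,0,35)],M,[*unproj('top',[o['top','soapbox'][0]['xy']],.02)[0][:2],90]))
print([np.round(unproj('top',[p],.05)[0],3).tolist() for p in [(181,173),(212,193),(179,213),(214,236),(237,269),(183,270),(207,314)]])
state()
# block first: hover
yaw=7.5
plan([((.29,.58,.30),None,2),((.426,.10,.30),(-90,0,20),12),((.426,-.1945,.2),(-90,0,97.5),10)])
E
```

```text
sweetjar [array([0.756, 0.201, 1.813]), np.float64(0.209)]
water [array([ 0.783,  0.031, -2.545]), np.float64(0.821)]
can [array([ 0.754, -0.119,  3.668]), np.float64(0.143)]
soap (array([3.72757000e-01, 1.95519282e-03, 9.80545864e+01]), np.float64(0.7518357342937175))
[[0.566, 0.389, 0.05], [0.518, 0.313, 0.05], [0.471, 0.388, 0.05], [0.419, 0.303, 0.05], [0.345, 0.248, 0.05], [0.342, 0.371, 0.05], [0.246, 0.312, 0.05]]
t 1.2 pos [0.2908, 0.5813, 0.2226] rot [-90.0, -0.0, 63.4] F [-0.2, -0.4, 0.1] w 86.8 q [-63.0, 18.0, -4.0, 83.0, 1.0, 79.0, -3.0]
24 rows
  x2 [[-0.8,-38.7,0.1],[0.0,0.0,0.0]]
  x1 [[-30.7,-0.0,-28.0],[0.0,3.62,0.0]]
  x1 [[-28.9,-0.0,-29.9],[0.0,3.62,0.0]]
  x1 [[-26.9,-0.0,-31.7],[0.0,3.62,0.0]]
  x1 [[-24.9,-0.0,-33.3],[0.0,3.62,0.0]]
  x1 [[-22.7,-0.0,-34.8],[0.0,3.62,0.0]]
  x1 [[-20.5,-0.0,-36.2],[0.0,3.62,0.0]]
  x1 [[-18.2,-0.0,-37.4],[0.0,3.62,0.0]]
  x1 [[-15.8,-0.0,-38.5],[0.0,3.62,0.0]]
  x1 [[-13.3,0.0,-39.4],[0.0,3.62,0.0]]
  x1 [[-10.8,0.0,-40.2],[0.0,3.62,0.0]]
  x1 [[-8.2,0.0,-40.8],[0.0,3.62,0.0]]
  x1 [[-5.6,0.0,-41.2],[0.0,3.62,0.0]]
  x1 [[-10.1,10.0,-27.7],[0.0,-7.75,0.0]]
  x1 [[-13.7,10.0,-26.1],[0.0,-7.75,0.0]]
  x1 [[-17.1,10.0,-24.0],[0.0,-7.75,0.0]]
  x1 [[-20.2,10.0,-21.5],[0.0,-7.75,0.0]]
  x1 [[-22.9,10.0,-18.5],[0.0,-7.75,0.0]]
  x1 [[-25.2,10.0,-15.3],[0.0,-7.75,0.0]]
  x1 [[-27.0,10.0,-11.7],[0.0,-7.75,0.0]]
  x1 [[-28.3,10.0,-8.0],[0.0,-7.75,0.0]]
  x1 [[-29.2,10.0,-4.1],[0.0,-7.75,0.0]]
  x1 [[-29.4,10.0,-0.1],[0.0,-7.75,0.0]]
```

Run:
```python
from h import *
plan([(None,(-90,0,7.5),7),((.48,.2,.22),None,12),((.426,-.1945,.10),None,11)])
```

```text
30 rows
  x7 [[0.0,0.0,0.0],[0.0,7.99,0.0]]
  x12 [[11.5,0.2,-33.6],[0.0,0.0,0.0]]
  x11 [[-9.5,10.9,-34.9],[0.0,0.0,0.0]]
```

Call:
carry_out --targets '[[[0,0,0],[0,8,0]],[[0,0,0],[0,8,0]],[[0,0,0],[0,8,0]],[[0,0,0],[0,8,0]],[[0,0,0],[0,8,0]],[[0,0,0],[0,8,0]],[[0,0,0],[0,8,0]]]' --jaw 0.85

```text
time_s: 1.9
tool_pos: [0.2908, 0.5814, 0.2226]
tool_rot: [-90.0, -0.0, 7.1]
force: [0.1, 1.3, -0.0]
grip_width: 0.0738
```

Call:
carry_out --targets '[[[11.5,0,-33.6],[0,0,0]],[[11.5,0,-33.6],[0,0,0]],[[11.5,0,-33.6],[0,0,0]],[[11.5,0,-33.6],[0,0,0]],[[11.5,0,-33.6],[0,0,0]],[[11.5,0,-33.6],[0,0,0]],[[11.5,0,-33.6],[0,0,0]],[[11.5,0,-33.6],[0,0,0]],[[11.5,0,-33.6],[0,0,0]],[[11.5,0,-33.6],[0,0,0]],[[11.5,0,-33.6],[0,0,0]],[[11.5,0,-33.6],[0,0,0]]]'

```text
time_s: 3.1
tool_pos: [0.4803, 0.198, 0.2229]
tool_rot: [-90.0, -0.0, 7.4]
force: [0.1, 0.9, -0.2]
grip_width: 0.074
```

Call:
carry_out --targets '[[[-9.5,10,-35],[0,0,0]],[[-9.5,11,-35],[0,0,0]],[[-9.5,11,-35],[0,0,0]],[[-9.5,11,-35],[0,0,0]],[[-9.5,11,-35],[0,0,0]],[[-9.5,11,-35],[0,0,0]],[[-9.5,11,-35],[0,0,0]],[[-9.5,11,-35],[0,0,0]],[[-9.5,11,-35],[0,0,0]],[[-9.5,11,-35],[0,0,0]],[[-9.5,11,-35],[0,0,0]],[[0,0,0],[0,0,0]]]'

```text
time_s: 4.3
tool_pos: [0.4237, -0.2009, 0.1019]
tool_rot: [-90.1, 0.1, 7.0]
force: [1.1, 0.3, 0.4]
grip_width: 0.0742
```

Call:
carry_out --targets '[[[3,10,6],[0,0,0]],[[0,15,0],[0,0,0]],[[0,20,0],[0,0,0]],[[0,20,0],[0,0,0]],[[0,15,0],[0,0,0]],[[0,10,0],[0,0,0]],[[0,6,0],[0,0,0]],[[0,0,0],[0,0,0]]]'

```text
time_s: 5.1
tool_pos: [0.428, -0.1887, 0.006]
tool_rot: [-90.0, 0.1, 7.5]
force: [0.5, 0.6, 0.9]
grip_width: 0.0737
```

Call:
carry_out --targets '[[[0,0,0],[0,0,0]],[[0,0,0],[0,0,0]],[[0,0,0],[0,0,0]],[[0,0,0],[0,0,0]],[[0,0,0],[0,0,0]],[[0,0,0],[0,0,0]]]' --jaw 0.4 --squeeze 40

```text
time_s: 5.7
tool_pos: [0.4271, -0.1897, 0.0067]
tool_rot: [-89.9, 0.1, 7.4]
force: [-4.7, 0.5, 5.8]
grip_width: 0.0492
```

Run:
```python
from h import *
state()
for n in("scene","top"): cv2.imwrite(f"pics/{n}1.png",env.read_camera(n)[:,:,::-1])
s=(.587,.0835);a=np.radians(4.2)
def S(x,y): return (s[0]+x/1000*np.cos(a)-y/1000*np.sin(a), s[1]+x/1000*np.sin(a)+y/1000*np.cos(a))
b=S(55,-144);print(b)
plan([((.426,-.195,.1),None,4),((b[0],b[1],.06),(-90,0,4.2),8),((b[0],b[1],.008),None,4)])
```

```text
t 5.7 pos [0.4271, -0.1897, 0.0067] rot [-89.9, 0.1, 7.4] F [-4.7, 0.5, 5.8] w 49.2 q [-20.0, 12.0, 44.0, 122.0, -11.0, 50.0, 38.0]
(np.float64(0.6523985966337241), np.float64(-0.056085183878302206))
16 rows
  x4 [[-0.5,-23.3,-1.3],[0.0,0.0,0.0]]
  x1 [[30.3,5.0,13.6],[-0.01,0.4,-0.01]]
  x1 [[30.2,5.0,13.8],[-0.01,0.4,-0.01]]
  x1 [[30.1,5.0,14.0],[-0.01,0.4,-0.01]]
  x1 [[30.0,5.0,14.2],[-0.01,0.4,-0.01]]
  x1 [[29.9,5.0,14.4],[-0.01,0.4,-0.01]]
  x1 [[29.8,5.0,14.6],[-0.01,0.4,-0.01]]
  x1 [[29.7,5.0,14.8],[-0.01,0.4,-0.01]]
  x1 [[29.6,5.0,15.0],[-0.01,0.4,-0.01]]
  x4 [[-0.0,13.0,-0.0],[0.0,0.0,0.0]]
```

View pics/top1.png

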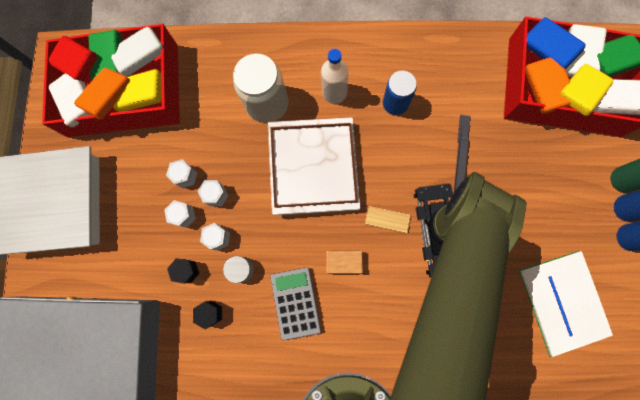

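```bash
cat >> h.py <<'E'
SP=[.587,.0835,4.2]
def S(x,y,z=0):
    a=np.radians(SP[2]); x/=1000;y/=1000
    return np.array([SP[0]+x*np.cos(a)-y*np.sin(a), SP[1]+x*np.sin(a)+y*np.cos(a),z])
def toS(p):
    a=np.radians(SP[2]);d=np.array(p[:2])-SP[:2]
    return np.array([d[0]*np.cos(a)+d[1]*np.sin(a),-d[0]*np.sin(a)+d[1]*np.cos(a)])*1000
E
python3 - <<'E'
from h import *
b=S(45,-138);print(b,toS((.754,-.119)))
plan([((.426,-.195,.09),None,3),((b[0],b[1],.09),(-90,0,4.2),9),((b[0],b[1],.008),None,4)])
E
```

```text
[ 0.64198602 -0.05083368  0.        ] [ 151.72078278 -214.18696056]
16 rows
  x3 [[-0.6,-27.8,-1.7],[0.0,0.0,0.0]]
  x1 [[25.9,-0.0,12.8],[-0.01,0.36,-0.01]]
  x1 [[25.8,-0.0,13.0],[-0.01,0.36,-0.01]]
  x1 [[25.7,-0.0,13.1],[-0.01,0.36,-0.01]]
  x1 [[25.6,-0.0,13.3],[-0.01,0.36,-0.01]]
  x1 [[25.5,-0.0,13.4],[-0.01,0.36,-0.01]]
  x1 [[25.5,-0.0,13.6],[-0.01,0.36,-0.01]]
  x1 [[25.4,-0.0,13.7],[-0.01,0.36,-0.01]]
  x1 [[25.3,-0.0,13.9],[-0.01,0.36,-0.01]]
  x1 [[25.2,-0.0,14.1],[-0.01,0.36,-0.01]]
  x4 [[0.0,20.5,-0.0],[0.0,0.0,0.0]]
```

Call:
carry_out --targets '[[[-0.6,-20,-1.5],[0,0,0]],[[-0.6,-30,-1.5],[0,0,0]],[[-0.6,-34,-1.5],[0,0,0]],[[26,0,12.8],[0,0.36,0]],[[26,0,13],[0,0.36,0]],[[25.7,0,13],[0,0.36,0]],[[25.6,0,13.3],[0,0.36,0]],[[25.5,0,13.5],[0,0.36,0]],[[25.5,0,13.6],[0,0.36,0]],[[25.4,0,13.7],[0,0.36,0]],[[25.3,0,13.9],[0,0.36,0]],[[25,0,14],[0,0.36,0]]]'

```text
time_s: 7.0
tool_pos: [0.6438, -0.0487, 0.0894]
tool_rot: [-90.0, 0.0, 4.2]
force: [-0.5, 0.4, -4.4]
grip_width: 0.0498
```

Call:
carry_out --targets '[[[0,20,0],[0,0,0]],[[0,20,0],[0,0,0]],[[0,0,0],[0,0,0]],[[0,0,0],[0,0,0]]]'

```text
time_s: 7.4
tool_pos: [0.6426, -0.05, 0.0499]
tool_rot: [-90.0, 0.1, 4.2]
force: [0.3, -0.7, -2.7]
grip_width: 0.0494
```

Run:
```python
from h import *
state()
b=S(45,-138)
plan([((b[0],b[1],.007),(-90,0,4.2),1)])
```

```text
t 7.4 pos [0.6426, -0.05, 0.0499] rot [-90.0, 0.1, 4.2] F [0.3, -0.7, -2.7] w 49.4 q [-26.0, 29.0, 37.0, 96.0, -19.0, 62.0, 20.0]
1 rows
  x1 [[-0.6,42.9,-0.8],[-0.0,-0.03,-0.07]]
```

Call:
carry_out --targets '[[[-0.5,15,-0.8],[0,0,0]],[[0,14,0],[0,0,0]],[[0,8,0],[0,0,0]],[[0,5,0],[0,0,0]],[[0,1,0],[0,0,0]],[[0,0,0],[0,0,0]]]'

```text
time_s: 8.0
tool_pos: [0.6428, -0.0511, 0.0076]
tool_rot: [-90.0, -0.0, 4.2]
force: [0.2, -0.6, -3.8]
grip_width: 0.0498
```

Call:
carry_out --targets '[[[0,0,0],[0,0,0]],[[0,0,0],[0,0,0]],[[0,0,0],[0,0,0]],[[0,-10,0],[0,0,0]],[[0,-25,0],[0,0,0]],[[0,-35,0],[0,0,0]],[[0,-30,0],[0,0,0]],[[-30,0,-40],[0,0,0]],[[-30,0,-40],[0,0,0]],[[-30,0,-40],[0,0,0]],[[0,0,-20],[0,0,0]]]' --jaw 0.75

```text
time_s: 9.1
tool_pos: [0.5588, -0.2031, 0.1092]
tool_rot: [-90.0, 0.0, 3.7]
force: [0.3, -0.1, 0.0]
grip_width: 0.0649
```

```bash
cat > blk.py <<'E'
from h import *
import sys
tag=sys.argv[1]
state()
I={n:env.read_camera(n) for n in("scene","top")}
for n in I: cv2.imwrite(f"pics/{n}_{tag}.png",I[n][:,:,::-1])
U={n:up(I[n]) for n in I}
M={}
for n in I:
    L=env.outline_of(n,'block_center'); print(n,[(round(d['p'],2),np.round(d['xy']).tolist()) for d in L])
    b=S(45,-143); pb=proj(n,[b+[0,0,.012]])[0]
    L=[d for d in L if np.hypot(*(np.array(d['xy'])-pb))<25]
    if L: M[n]=gc(I[n],L[0]['mask'])
x0=[*S(45,-143)[:2],4.2]
for c in [tuple(M)]+[(n,) for n in M]:
    r=fit(MOD['block'],{n:M[n] for n in c},x0,{},(.004,.004,3)); print(c,np.round(r[0],4),round(r[1],3),'stand',np.round(toS(r[0]),1))
    if len(c)==len(M):
        for n in I: draw(U[n],n,world(MOD['block'],*r[0])+world(MOD['stand'][:1],*SP,tilt=.0606,pivot=(0,.075,0)))
cv2.imwrite(f'pics/ov_{tag}.png',np.hstack([U['top'][350:750,900:1300,::-1],U['scene'][420:820,700:1100,::-1]]))
E
python3 blk.py b1
```

```text
t 9.1 pos [0.5588, -0.2031, 0.1092] rot [-90.0, 0.0, 3.7] F [0.3, -0.1, 0.0] w 64.9 q [-18.0, 20.0, 43.0, 101.0, -15.0, 65.0, 33.0]
scene [(0.65, [255.0, 234.0]), (0.33, [444.0, 259.0])]
top [(0.6, [366.0, 146.0])]
('scene', 'top') [ 0.6444 -0.0545  3.9952] 0.33 stand [  47.2 -141.8]
('scene',) [ 0.6416 -0.0547  1.4295] 0.174 stand [  44.3 -141.8]
('top',) [ 0.646  -0.0548  4.8657] 0.111 stand [  48.7 -142.3]
```

View pics/ov_b1.png

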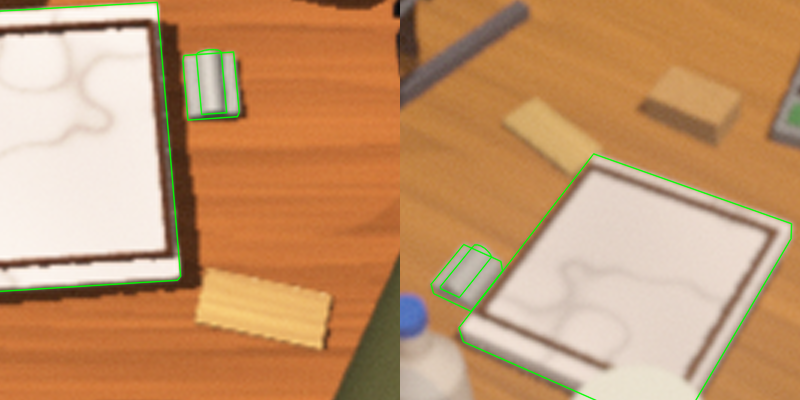

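Run:
```python
from h import *
plan([((.483,-.255,.109),None,2),(None,(-90,0,-98.3),12),((.483,-.255,.02),None,6)])
```

```text
20 rows
  x2 [[-42.3,-0.4,-26.0],[0.0,0.0,0.0]]
  x12 [[0.0,0.0,0.0],[-0.01,8.54,0.0]]
  x6 [[0.0,14.8,-0.0],[0.0,0.0,0.0]]
```

Call:
carry_out --targets '[[[-39.5,0,-23.5],[0,0,0]],[[-39.5,0,-23.5],[0,0,0]],[[0,0,0],[0,8.5,0]],[[0,0,0],[0,8.5,0]],[[0,0,0],[0,8.5,0]],[[0,0,0],[0,8.5,0]],[[0,0,0],[0,8.5,0]],[[0,0,0],[0,8.5,0]],[[0,0,0],[0,8.5,0]],[[0,0,0],[0,8.5,0]]]'

```text
time_s: 10.3
tool_pos: [0.4891, -0.2476, 0.1077]
tool_rot: [-90.0, 0.0, -64.0]
force: [-0.2, 0.4, -0.3]
grip_width: 0.0652
```

Call:
carry_out --targets '[[[0,0,0],[0,8.5,0]],[[0,0,0],[0,8.5,0]],[[0,0,0],[0,8.5,0]],[[0,0,0],[0,8.5,0]],[[0,10,0],[0,0,0]],[[0,10,0],[0,0,0]],[[0,10,0],[0,0,0]],[[0,10,0],[0,0,0]],[[0,0,0],[0,0,0]],[[0,0,0],[0,0,0]]]'

```text
time_s: 11.3
tool_pos: [0.4875, -0.25, 0.0672]
tool_rot: [-90.0, -0.0, -97.8]
force: [0.0, -1.2, 0.1]
grip_width: 0.0655
```

Run:
```python
from h import *
state()
plan([((.483,-.255,.003),(-90,0,-98.3),1)])
cv2.imwrite('pics/t2.png',up(env.read_camera('top'),2)[200:800,500:1280,::-1])
```

```text
t 11.3 pos [0.4875, -0.25, 0.0672] rot [-90.0, -0.0, -97.8] F [0.0, -1.2, 0.1] w 65.5 q [-27.0, 23.0, 62.0, 110.0, -23.0, 61.0, -54.0]
1 rows
  x1 [[5.6,64.2,-3.7],[0.03,0.48,0.0]]
```

View pics/t2.png

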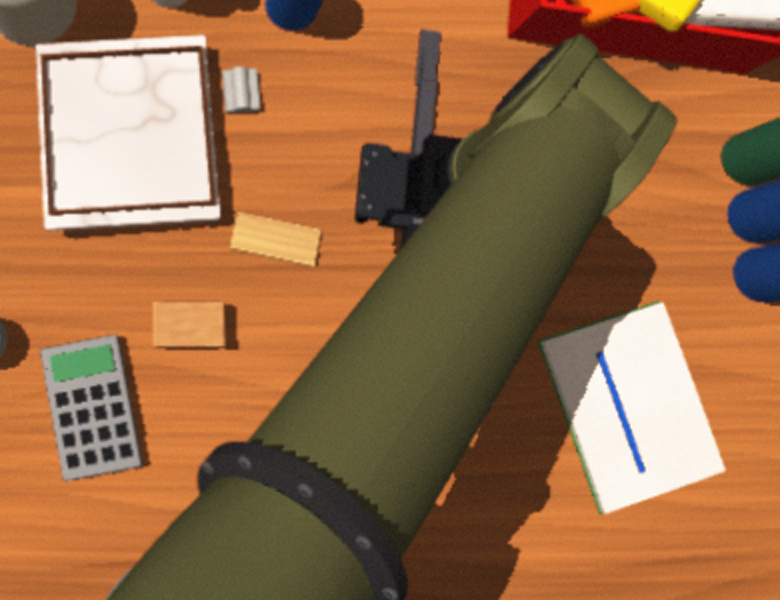

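The gripper straddles the bar's shank at about (410,190) in this crop, and the block sits beside the stand at (240,90). I'll descend and grip.

Call:
carry_out --targets '[[[5.5,20,-3.5],[0,0.4,0]],[[0,20,0],[0,0,0]],[[0,14,0],[0,0,0]],[[0,7,0],[0,0,0]],[[0,3,0],[0,0,0]],[[0,0,0],[0,0,0]],[[0,0,0],[0,0,0]]]'

```text
time_s: 12.05
tool_pos: [0.4841, -0.255, 0.0042]
tool_rot: [-89.9, -0.0, -98.2]
force: [-0.1, -0.5, -0.2]
grip_width: 0.0654
```

Call:
carry_out --targets '[[[0,0,0],[0,0,0]],[[0,0,0],[0,0,0]],[[0,0,0],[0,0,0]],[[0,0,0],[0,0,0]],[[0,0,0],[0,0,0]],[[0,0,0],[0,0,0]],[[0,0,0],[0,0,0]],[[0,0,0],[0,0,0]]]' --jaw 0.0 --squeeze 60

```text
time_s: 12.85
tool_pos: [0.4836, -0.2545, 0.0035]
tool_rot: [-90.0, 0.0, -98.2]
force: [-0.4, 0.2, 0.5]
grip_width: 0.0176
```

Run:
```python
from h import *
state()
o=env.get_obs(); p=o['tool_pos']; 
bd=np.array([np.cos(np.radians(-8.3)),np.sin(np.radians(-8.3))]); print('along from bar centre (mm)',((p[:2]-[.5105,-.259])@bd)*1000)
plan([((p[0],p[1],.2),None,8),((p[0]+.06,p[1],.2),None,2),(None,(-90,0,4.2),12)])
```

```text
t 12.8 pos [0.4836, -0.2545, 0.0035] rot [-90.0, 0.0, -98.2] F [-0.4, 0.2, 0.5] w 17.6 q [-22.0, 28.0, 57.0, 112.0, -29.0, 55.0, -50.0]
along from bar centre (mm) -27.311852527941458
22 rows
  x8 [[-0.0,-24.6,-0.0],[0.0,0.0,0.0]]
  x2 [[-4.3,0.0,29.7],[0.0,0.0,0.0]]
  x12 [[0.0,0.0,0.0],[-0.0,-8.54,-0.0]]
```

Call:
carry_out --targets '[[[0,-5,0],[0,0,0]],[[0,-12,0],[0,0,0]],[[0,-20,0],[0,0,0]],[[0,-25,0],[0,0,0]],[[0,-25,0],[0,0,0]],[[0,-25,0],[0,0,0]],[[0,-20,0],[0,0,0]],[[0,-10,0],[0,0,0]],[[0,0,0],[0,0,0]]]'

```text
time_s: 13.75
tool_pos: [0.4839, -0.255, 0.1465]
tool_rot: [-89.9, 0.0, -98.2]
force: [1.2, 0.2, -9.0]
grip_width: 0.0172
```

Run:
```python
from h import *
state()
cv2.imwrite('pics/s3.png',up(env.read_camera('scene'),2)[0:600,200:1000,::-1])
```

```text
t 13.8 pos [0.4839, -0.255, 0.1465] rot [-89.9, 0.0, -98.2] F [1.2, 0.2, -9.0] w 17.2 q [-32.0, 16.0, 66.0, 105.0, -16.0, 69.0, -59.0]
```

View pics/s3.png

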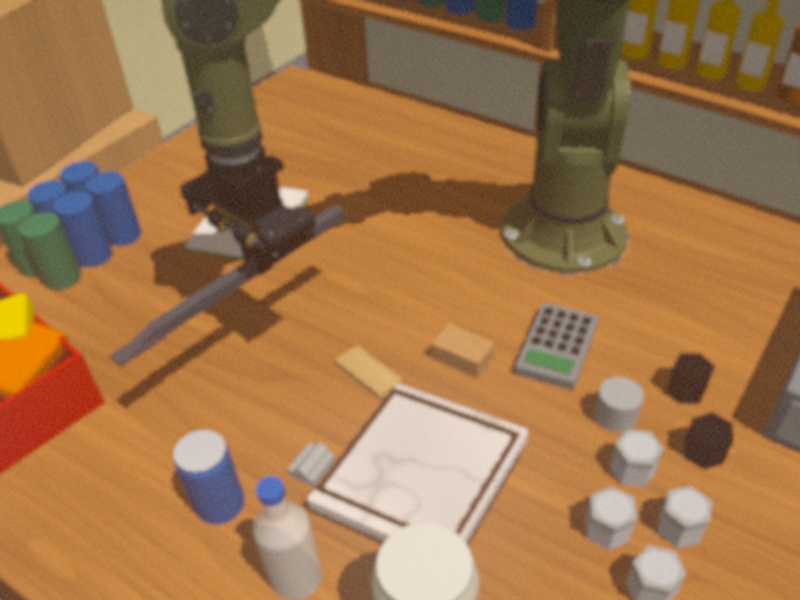

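```bash
cat >> h.py <<'E'
GR=[240.,3.5]; RIDGE=-142.; BX=51.
def barpose(d,ang,clr=0.,bx=None):
    """tip d mm past ridge, slope ang deg (tip down +), clr extra height mm -> TCP pos, rpy"""
    a=np.radians(ang); zt=14+10/np.cos(a)-d*np.tan(a)+clr
    T=S(bx or BX,RIDGE+d,zt/1000); R=W((-90-ang,0,SP[2])); M=R.as_matrix()
    return T-GR[0]/1000*M[:,2]-GR[1]/1000*M[:,1],(-90-ang,0,SP[2])
E
python3 - <<'E'
from h import *
p,r=barpose(20,23,15);print(p,r)
plan([(None,(-90,0,4.2),13),((.6,-.26,.17),None,4),(p,r,5)])
E
```

```text
[ 0.66287781 -0.25340121  0.12837135] (-113, 0, 4.2)
22 rows
  x13 [[0.0,0.0,0.0],[-0.0,-7.88,-0.0]]
  x4 [[29.0,-6.2,-3.5],[0.0,0.0,0.0]]
  x1 [[12.6,8.3,0.4],[-4.6,0.0,-0.0]]
  x1 [[12.6,8.3,1.1],[-4.6,0.0,-0.0]]
  x1 [[12.6,8.2,1.7],[-4.6,0.0,-0.0]]
  x1 [[12.6,8.0,2.4],[-4.6,0.0,-0.0]]
  x1 [[12.6,7.8,3.0],[-4.6,0.0,-0.0]]
```

Call:
carry_out --targets '[[[0,0,0],[0,-4,0]],[[0,0,0],[0,-8,0]],[[0,0,0],[0,-8,0]],[[0,0,0],[0,-8,0]],[[0,0,0],[0,-8,0]],[[0,0,0],[0,-8,0]],[[0,0,0],[0,-8,0]],[[0,0,0],[0,-8,0]],[[0,0,0],[0,-8,0]],[[0,0,0],[0,-8,0]],[[0,0,0],[0,-8,0]],[[0,0,0],[0,-8,0]]]'

```text
time_s: 15.0
tool_pos: [0.4823, -0.2545, 0.1436]
tool_rot: [-90.0, 0.2, -5.9]
force: [-1.0, 0.0, -8.7]
grip_width: 0.0171
```

Call:
carry_out --targets '[[[0,0,0],[0,-8,0]],[[0,0,0],[0,-2.4,0]],[[29,-6,-3.5],[0,0,0]],[[29,-6,-3.5],[0,0,0]],[[29,-6,-3.5],[0,0,0]],[[29,-6,-3.5],[0,0,0]],[[12.5,8,0.4],[-4.6,0,0]],[[12.5,8,1.1],[-4.6,0,0]],[[12.5,8,1.7],[-4.6,0,0]],[[12.5,8,2.4],[-4.6,0,0]],[[12.5,8,3],[-4.6,0,0]],[[0,0,0],[0,0,0]]]'

```text
time_s: 16.2
tool_pos: [0.6632, -0.2459, 0.1219]
tool_rot: [-112.8, 0.4, 4.6]
force: [0.1, 3.4, -9.9]
grip_width: 0.0178
```

```bash
cat > bar.py <<'E'
from h import *
import sys
tag=sys.argv[1]
state()
o=env.get_obs();p=o['tool_pos'];R=W(o['tool_rot']).as_matrix()
I={n:env.read_camera(n) for n in("scene","top")}
U={n:up(I[n]) for n in I}
def wbar(dp):  # bar in gripper, extra pitch dp deg (tip down)
    M=R@Ro.from_euler('x',-dp,degrees=True).as_matrix()
    # bar local: x along tool z, y?, z = -tool y
    A=np.stack([M[:,2],np.cross(-M[:,1],M[:,2]),-M[:,1]],1)
    g=np.array([(213-GR[0])/1000,0,GR[1]/1000])
    return [(q-g)@A.T+p for q in MOD['bar']]
M={}
for n in I:
    L=env.outline_of(n,'bar_balance'); print(n,[(round(d['p'],2),np.round(d['xy']).tolist()) for d in L])
    if L: M[n]=L[0]['mask']
for dp in (-4,-2,0,2,4,6,8):
    print(dp,[round(float(np.logical_and(render(n,wbar(dp))>.5,M[n]).sum()/M[n].sum()),3) for n in M])
dp=float(sys.argv[2]) if len(sys.argv)>2 else 0
for n in I: draw(U[n],n,wbar(dp)); draw(U[n],n,world(MOD['stand'][:1],*SP,tilt=.0606,pivot=(0,.075,0)),(255,0,0))
c=proj('scene',[S(40,-170,.03)])[0]*3;d=proj('top',[S(40,-170,.03)])[0]*3
def cr(u,c): x,y=int(c[0]),int(c[1]); return u[max(y-250,0):max(y-250,0)+500,x-200:x+200,::-1]
cv2.imwrite(f'pics/ov_{tag}.png',np.hstack([cr(U['top'],d),cr(U['scene'],c)]))
b=barpose(20,23,0)[0]; T=wbar(dp)[1].mean(0)
tip=p+R[:,2]*GR[0]/1000+R[:,1]*GR[1]/1000
print('tip underside nominal stand',toS(tip),'z',tip[2]*1000)
E
python3 bar.py bar1
```

```text
t 16.2 pos [0.6632, -0.2459, 0.1219] rot [-112.8, 0.4, 4.6] F [0.1, 3.4, -9.9] w 17.8 q [-30.0, 33.0, 50.0, 91.0, -3.0, 59.0, 20.0]
scene [(0.62, [212.0, 197.0]), (0.32, [401.0, 260.0])]
top [(0.59, [509.0, 110.0]), (0.51, [300.0, 157.0])]
-4 [0.823, 0.897]
-2 [0.916, 0.937]
0 [0.983, 0.96]
2 [0.961, 0.933]
4 [0.897, 0.894]
6 [0.821, 0.85]
8 [0.747, 0.811]
tip underside nominal stand [  49.56968189 -114.1654426 ] z 25.756547718531678
```

View pics/ov_bar1.png

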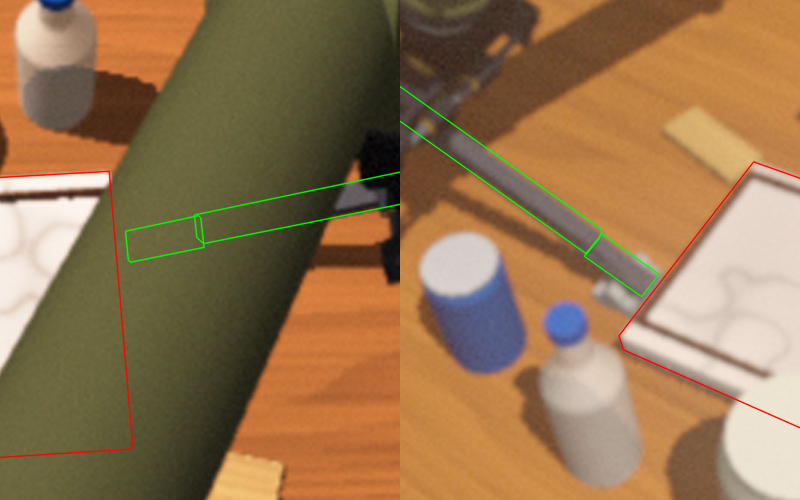

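Run:
```python
from h import *
plan([(*barpose(27,24,3),4),(*barpose(40,23.5,1.5),3)])
```

```text
7 rows
  x1 [[0.5,1.6,3.4],[-0.26,-0.02,-0.04]]
  x3 [[0.5,1.5,3.4],[-0.26,-0.02,-0.04]]
  x1 [[0.0,1.0,4.9],[0.17,0.0,0.0]]
  x2 [[0.0,1.1,4.9],[0.17,0.0,0.0]]
```

Call:
carry_out --targets '[[[0.5,1.6,3.4],[-0.26,0,0]],[[0.5,1.6,3.4],[-0.26,0,0]],[[0.5,1.6,3.4],[-0.26,0,-0.1]],[[0.5,1.6,3.4],[-0.26,0,0]],[[0,0,0],[0,0,0]],[[0,1,4.9],[0.17,0,0]],[[0,1,4.9],[0.17,0,0]],[[0,0,0],[0,0,0]],[[0,0,0],[0,0,0]]]'

```text
time_s: 17.3
tool_pos: [0.6632, -0.2349, 0.1112]
tool_rot: [-113.7, -0.1, 4.3]
force: [-0.5, 1.3, -8.9]
grip_width: 0.0173
```

```bash
python3 bar.py bar2
python3 - <<'E'
from h import *
plan([(*barpose(52,22.5,1),4),(*barpose(65,20,.3),4)])
E
```

```text
t 17.3 pos [0.6632, -0.2349, 0.1112] rot [-113.7, -0.1, 4.3] F [-0.5, 1.3, -8.9] w 17.3 q [-32.0, 33.0, 51.0, 93.0, -3.0, 58.0, 18.0]
scene [(0.71, [214.0, 203.0])]
top [(0.75, [498.0, 114.0])]
-4 [0.827, 0.859]
-2 [0.908, 0.903]
0 [0.97, 0.937]
2 [0.959, 0.949]
4 [0.902, 0.928]
6 [0.823, 0.894]
8 [0.748, 0.852]
tip underside nominal stand [  52.61265467 -104.74293271] z 11.629084261827822
8 rows
  x2 [[-0.4,1.4,4.3],[0.3,-0.01,0.03]]
  x2 [[-0.4,1.5,4.3],[0.3,-0.01,0.03]]
  x3 [[0.0,2.1,3.3],[0.62,0.0,0.0]]
  x1 [[0.0,2.2,3.2],[0.62,0.0,0.0]]
```

View pics/ov_bar2.png

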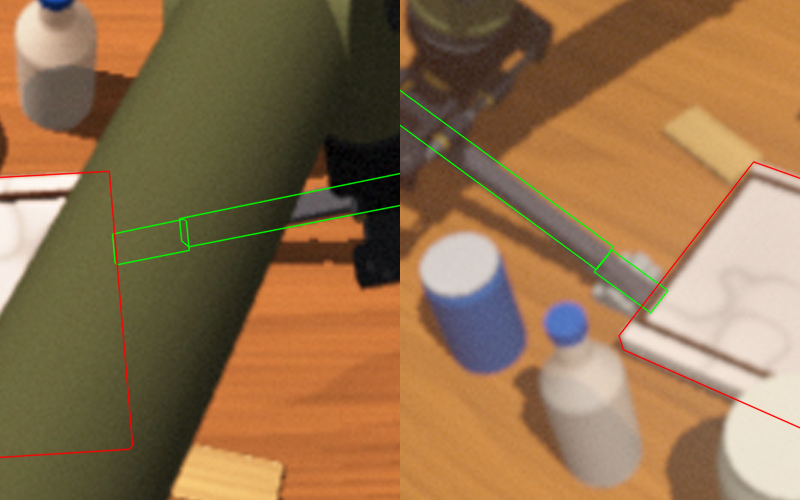

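Run:
```python
from h import *
plan([(*barpose(38,23.5,.8),2),(*barpose(52,22.5,.8),4),(*barpose(65,20,.3),4)])
```

```text
10 rows
  x2 [[-0.8,1.3,1.2],[0.1,-0.01,0.05]]
  x2 [[-0.0,0.8,3.7],[0.25,0.0,0.0]]
  x2 [[-0.0,0.9,3.7],[0.25,0.0,0.0]]
  x1 [[0.0,2.0,3.3],[0.62,-0.0,0.0]]
  x1 [[0.0,2.1,3.3],[0.62,-0.0,0.0]]
  x2 [[0.0,2.1,3.2],[0.62,-0.0,0.0]]
```

Call:
carry_out --targets '[[[-0.8,1.3,1.2],[0.1,0,0]],[[-0.8,1.3,1.2],[0.1,0,0]],[[0,0,0],[0,0,0]],[[0,0,0],[0,0,0]]]'

```text
time_s: 17.9
tool_pos: [0.6616, -0.2346, 0.1083]
tool_rot: [-113.5, -0.1, 4.2]
force: [-0.1, -0.1, -7.1]
grip_width: 0.0171
```

Call:
carry_out --targets '[[[0,0.8,3.7],[0.25,0,0]],[[0,0.8,3.7],[0.25,0,0]],[[0,0.9,3.7],[0.25,0,0]],[[0,0.9,3.7],[0.25,0,0]],[[0,0,0],[0,0,0]],[[0,0,0],[0,0,0]]]'

```text
time_s: 18.5
tool_pos: [0.6605, -0.2211, 0.0985]
tool_rot: [-112.4, -0.1, 4.3]
force: [-0.2, 1.4, -6.5]
grip_width: 0.0172
```

```bash
python3 bar.py bar3
python3 - <<'E'
from h import *
plan([(*barpose(65,20,.3),4)])
E
```

```text
t 18.5 pos [0.6605, -0.2211, 0.0985] rot [-112.4, -0.1, 4.3] F [-0.2, 1.4, -6.5] w 17.2 q [-32.0, 33.0, 50.0, 94.0, -4.0, 57.0, 17.0]
scene [(0.67, [218.0, 202.0])]
top [(0.78, [489.0, 117.0])]
-4 [0.82, 0.894]
-2 [0.891, 0.943]
0 [0.941, 0.983]
2 [0.913, 0.982]
4 [0.853, 0.95]
6 [0.785, 0.92]
8 [0.715, 0.878]
tip underside nominal stand [ 50.89215931 -88.656335  ] z 3.758461173483709
4 rows
  x2 [[0.0,2.0,3.1],[0.62,0.0,0.02]]
  x2 [[0.0,2.1,3.1],[0.62,0.0,0.02]]
```

View pics/ov_bar3.png

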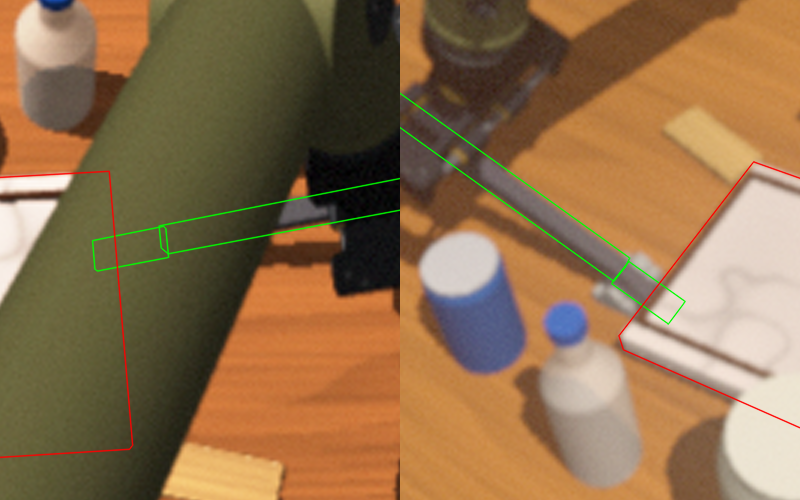

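The scene crop shows the bar tip going under the slab edge at about (650,290), with the stand unmoved. Next I'll bring it to full depth.

Call:
carry_out --targets '[[[0,2,3.1],[0.62,0,0]],[[0,2,3.1],[0.62,0,0]],[[0,2,3.1],[0.62,0,0]],[[0,2,3.1],[0.62,0,0]],[[0,0,0],[0,0,0]],[[0,0,0],[0,0,0]]]'

```text
time_s: 19.3
tool_pos: [0.6599, -0.2136, 0.087]
tool_rot: [-110.0, -0.1, 4.2]
force: [0.1, 0.8, -5.3]
grip_width: 0.0171
```

```bash
python3 bar.py bar4
python3 - <<'E'
from h import *
plan([(*barpose(66.5,16,0),2),(*barpose(66.5,8,0),4),(*barpose(66.5,1,0),4),(*barpose(66.5,-4.0,0),4)])
E
```

```text
t 19.3 pos [0.6599, -0.2136, 0.087] rot [-110.0, -0.1, 4.2] F [0.1, 0.8, -5.3] w 17.1 q [-31.0, 33.0, 48.0, 94.0, -6.0, 57.0, 19.0]
scene [(0.77, [219.0, 205.0]), (0.21, [419.0, 228.0])]
top [(0.95, [492.0, 118.0])]
-4 [0.849, 0.871]
-2 [0.921, 0.914]
0 [0.98, 0.95]
2 [0.944, 0.952]
4 [0.876, 0.928]
6 [0.802, 0.892]
8 [0.735, 0.858]
tip underside nominal stand [ 51.02798087 -77.37127817] z 1.616207188605446
14 rows
  x1 [[-0.0,6.4,0.4],[2.01,0.0,0.05]]
  x1 [[-0.0,6.4,0.2],[2.01,0.0,0.05]]
  x1 [[0.0,6.1,-0.2],[2.0,-0.0,0.0]]
  x1 [[0.0,6.1,-0.4],[2.0,-0.0,0.0]]
  x1 [[0.0,6.1,-0.6],[2.0,-0.0,0.0]]
  x1 [[0.0,6.0,-0.8],[2.0,-0.0,0.0]]
  x1 [[-0.0,5.3,0.1],[1.75,0.0,-0.0]]
  x1 [[-0.0,5.3,-0.1],[1.75,0.0,-0.0]]
  x1 [[-0.0,5.3,-0.3],[1.75,0.0,-0.0]]
  x1 [[-0.0,5.3,-0.4],[1.75,0.0,-0.0]]
  x1 [[0.0,3.8,0.1],[1.25,0.0,0.0]]
  x2 [[0.0,3.8,0.0],[1.25,0.0,0.0]]
  x1 [[0.0,3.8,-0.1],[1.25,0.0,0.0]]
```

View pics/ov_bar4.png

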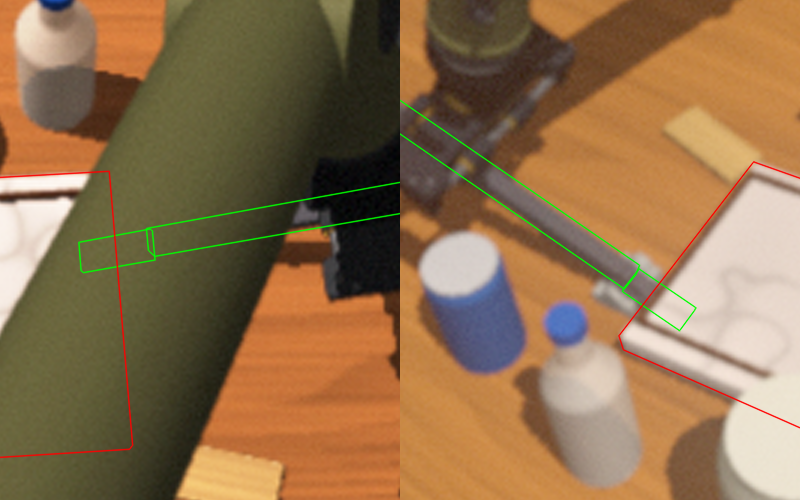

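Call:
carry_out --targets '[[[0,3.2,0.2],[1,0,0]],[[0,3.2,0.2],[1,0,0]],[[0,3.2,0.1],[1,0,0]],[[0,3.2,0.1],[1,0,0]],[[0,3.1,-0.1],[1,0,0]],[[0,3.1,-0.1],[1,0,0]],[[0,3.1,-0.2],[1,0,0]],[[0,3,-0.2],[1,0,0]],[[0,3,-0.3],[1,0,0]],[[0,3,-0.3],[1,0,0]],[[0,3,-0.4],[1,0,0]],[[0,3,-0.4],[1,0,0]]]'

```text
time_s: 20.7
tool_pos: [0.6609, -0.2224, 0.0507]
tool_rot: [-97.8, -0.1, 4.3]
force: [-0.2, 7.9, -4.7]
grip_width: 0.0174
```

```bash
python3 bar.py bar5
python3 - <<'E'
from h import *
plan([(*barpose(66.5,1,0),5),(*barpose(66.5,-4.0,0),5)])
E
```

```text
t 20.7 pos [0.6609, -0.2224, 0.0507] rot [-97.8, -0.1, 4.3] F [-0.2, 7.9, -4.7] w 17.4 q [-17.0, 35.0, 41.0, 91.0, -17.0, 60.0, 30.0]
scene [(0.98, [222.0, 210.0]), (0.46, [404.0, 259.0])]
top [(0.94, [480.0, 130.0])]
-4 [0.854, 0.908]
-2 [0.945, 0.952]
0 [0.973, 0.948]
2 [0.912, 0.911]
4 [0.847, 0.858]
6 [0.781, 0.792]
8 [0.705, 0.73]
tip underside nominal stand [ 50.93050703 -73.18958026] z 14.700019991502343
10 rows
  x1 [[-0.0,4.1,-0.4],[1.37,0.01,0.01]]
  x1 [[-0.0,4.1,-0.5],[1.37,0.01,0.01]]
  x1 [[-0.0,4.1,-0.6],[1.37,0.01,0.01]]
  x2 [[-0.0,4.1,-0.7],[1.37,0.01,0.01]]
  x1 [[0.0,3.0,0.1],[1.0,-0.0,-0.0]]
  x2 [[0.0,3.0,0.0],[1.0,-0.0,-0.0]]
  x2 [[0.0,3.0,-0.1],[1.0,-0.0,-0.0]]
```

View pics/ov_bar5.png

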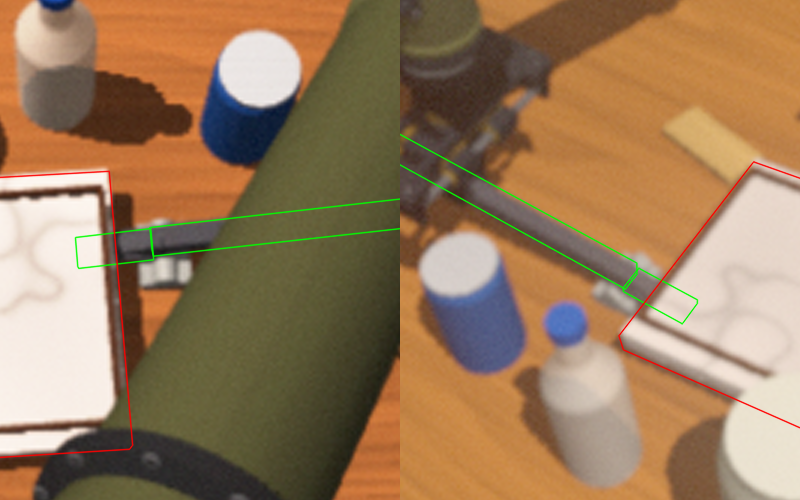

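Call:
carry_out --targets '[[[0,3.3,0],[1.1,0,0]],[[0,3.3,0],[1.1,0,0]],[[0,3.3,-0.2],[1.1,0,0]],[[0,3.3,-0.3],[1.1,0,0]],[[0,3.3,-0.3],[1.1,0,0]],[[0,3.3,-0.3],[1.1,0,0]],[[0,3.2,0],[1.1,0,0]],[[0,3.2,0],[1.1,0,0]],[[0,3,0],[1,0,0]],[[0,3,0],[1,0,0]],[[0,2,0],[0.7,0,0]],[[0,0,0],[0,0,0]]]'

```text
time_s: 22.1
tool_pos: [0.6613, -0.2247, 0.0172]
tool_rot: [-86.2, -0.1, 4.3]
force: [-0.0, 7.9, -0.9]
grip_width: 0.017
```

```bash
python3 bar.py bar6
python3 - <<'E'
from h import *
plan([(*barpose(66.5,-4.1,0),5)])
E
```

```text
t 22.1 pos [0.6613, -0.2247, 0.0172] rot [-86.2, -0.1, 4.3] F [-0.0, 7.9, -0.9] w 17.0 q [-6.0, 38.0, 35.0, 87.0, -27.0, 65.0, 40.0]
scene [(0.89, [227.0, 218.0])]
top [(0.61, [390.0, 139.0])]
-4 [0.882, 0.922]
-2 [0.963, 0.964]
0 [0.998, 0.984]
2 [0.995, 0.953]
4 [0.957, 0.904]
6 [0.882, 0.855]
8 [0.804, 0.803]
tip underside nominal stand [ 51.05016892 -73.13716328] z 29.43142676719811
5 rows
  x5 [[-0.1,0.4,-0.5],[0.08,0.03,0.02]]
```

View pics/ov_bar6.png

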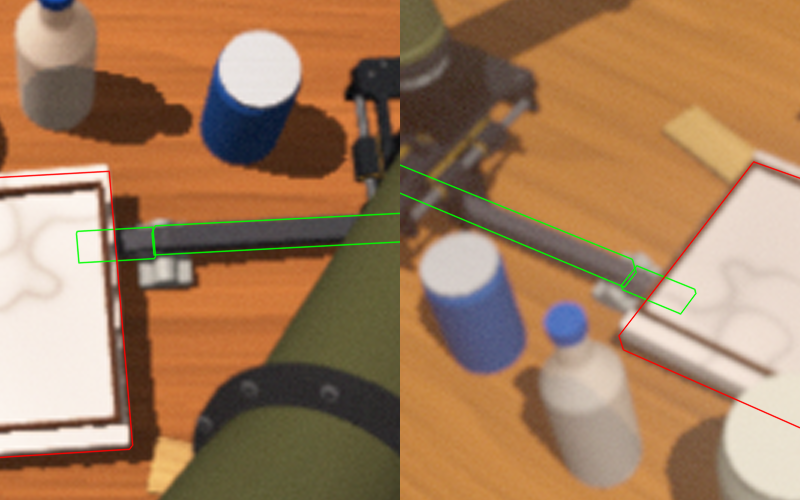

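Call:
carry_out --targets '[[[0,1.2,0.8],[0.3,0,0]],[[0,1.2,0.8],[0.3,0,0]],[[0,0,0.5],[0,0,0]],[[0,0,0],[0,0,0]],[[0,0,0],[0,0,0]]]'

```text
time_s: 22.8
tool_pos: [0.6614, -0.2246, 0.0158]
tool_rot: [-85.9, -0.1, 4.3]
force: [-0.9, 5.9, -0.8]
grip_width: 0.0177
```

Call:
carry_out --targets '[[[0,0,0],[0,0,0]],[[0,0,0],[0,0,0]],[[0,0,0],[0,0,0]],[[0,0,0],[0,0,0]],[[0,0,0],[0,0,0]],[[0,0,0],[0,0,0]]]' --jaw 0.5

```text
time_s: 23.4
tool_pos: [0.6609, -0.2252, 0.0153]
tool_rot: [-85.9, -0.1, 4.2]
force: [-0.4, 0.8, -0.3]
grip_width: 0.043
```

Call:
carry_out --targets '[[[0,-10,0],[0,0,0]],[[0,-20,0],[0,0,0]],[[0,-40,0],[0,0,0]],[[0,-40,0],[0,0,0]],[[0,-20,0],[-4.6,0,0]],[[-20,0,-30],[0,0,0]],[[-40,0,-30],[0,0,0]],[[-40,0,-30],[0,0,0]],[[-20,0,-20],[0,0,0]],[[0,0,0],[0,0,0]]]'

```text
time_s: 24.4
tool_pos: [0.5448, -0.3588, 0.1474]
tool_rot: [-90.7, -0.1, 3.7]
force: [0.5, -0.6, -0.5]
grip_width: 0.0436
```

```bash
cat > look.py <<'E'
from h import *
import sys
tag=sys.argv[1]; state()
I={n:env.read_camera(n) for n in("scene","top")}
for n in I: cv2.imwrite(f'pics/{n}_{tag}.png',I[n][:,:,::-1])
M={}
for n in I:
    for l in ('stand','shim_center','bar_balance'):
        L=env.outline_of(n,l); print(n,l,[(round(d['p'],2),np.round(d['xy']).tolist()) for d in L])
        if L: M[n,l]=gc(I[n],L[0]['mask'])
import pickle; pickle.dump((I,M),open('last.pkl','wb'))
E
python3 look.py c1
python3 - <<'E'
from h import *
import pickle
I,M=pickle.load(open('last.pkl','rb'))
m={'top':M['top','stand'],'scene':M['scene','stand']}
for cams in(('top',),('top','scene')):
  for t in (0.0606,.0,-.01,-.02,-.03,-.04):
    r=fit(MOD['stand'],{c:m[c] for c in cams},SP,dict(tilt=t,pivot=(0,.075 if t>0 else .095,0)),(.004,.004,2));print(cams,t,np.round(r[0],4),round(r[1],4))
r=fit(MOD['shim'],{'top':M['top','shim_center']},[.4643,-.0915,-12.5]);print('shim',r)
U=up(I['top']); 
draw(U,'top',world(MOD['shim'],*r[0]));cv2.imwrite('pics/ovc1.png',U[350:850,800:1500,::-1])
E
```

```text
t 24.4 pos [0.5448, -0.3588, 0.1474] rot [-90.7, -0.1, 3.7] F [0.5, -0.6, -0.5] w 43.6 q [-2.0, 25.0, 43.0, 90.0, -17.0, 71.0, 47.0]
scene stand [(0.92, [309.0, 232.0])]
scene shim_center [(0.59, [283.0, 185.0])]
scene bar_balance []
top stand [(0.87, [313.0, 167.0])]
top shim_center [(0.56, [388.0, 219.0])]
top bar_balance [(0.6, [430.0, 137.0])]
('top',) 0.0606 [0.59   0.0849 3.9814] 0.0274
('top',) 0.0 [0.5892 0.0829 3.6745] 0.0237
('top',) -0.01 [0.5889 0.0823 3.552 ] 0.0234
('top',) -0.02 [0.5887 0.082  3.5268] 0.0235
('top',) -0.03 [0.5884 0.0816 3.4181] 0.0237
('top',) -0.04 [0.5882 0.0811 3.3745] 0.0241
('top', 'scene') 0.0606 [0.5837 0.0837 2.6263] 0.2583
('top', 'scene') 0.0 [0.5859 0.0823 3.2059] 0.2344
('top', 'scene') -0.01 [0.5861 0.082  3.2329] 0.2281
('top', 'scene') -0.02 [0.5862 0.0817 3.1913] 0.2237
('top', 'scene') -0.03 [0.5867 0.0815 3.4438] 0.221
('top', 'scene') -0.04 [0.5868 0.0809 3.1697] 0.2191
shim (array([  0.46507891,  -0.09243638, -12.79161765]), np.float64(0.0794105094022244))
```

View pics/ovc1.png

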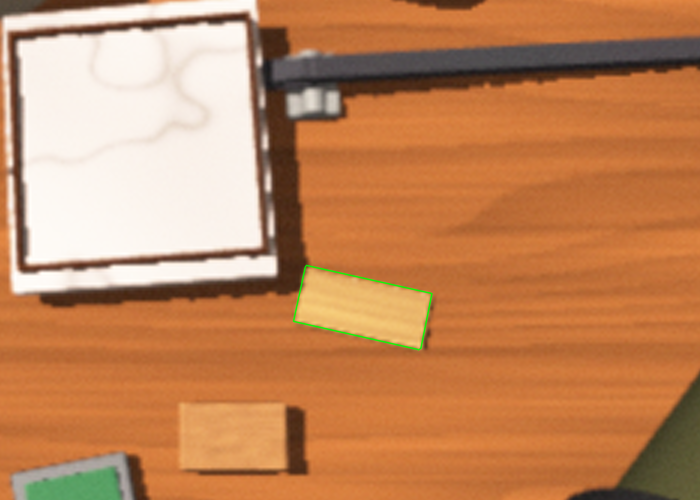

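View pics/scene_c1.png

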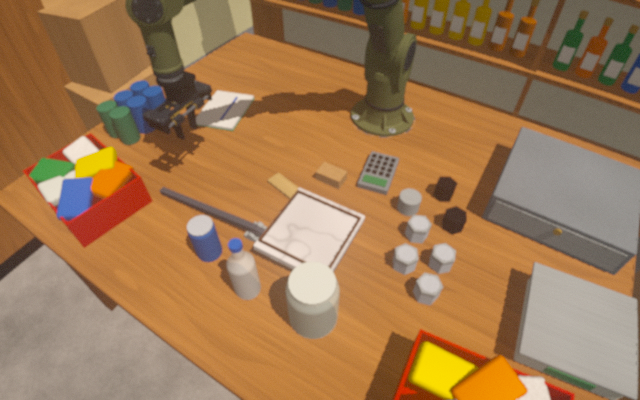

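```bash
sed -i 's/^SP=.*/SP=[.5875,.0817,3.5]/' h.py
python3 - <<'E'
from h import *
plan([((.457,-.1300,.10),(-78,0,-12.8),8),((.457,-.1300,.02),None,4)])
E
```

```text
12 rows
  x1 [[-9.6,5.4,28.5],[1.55,2.14,-0.2]]
  x1 [[-10.7,6.1,28.0],[1.55,2.14,-0.2]]
  x1 [[-11.7,6.9,27.4],[1.55,2.14,-0.2]]
  x1 [[-12.8,7.5,26.8],[1.55,2.14,-0.2]]
  x1 [[-13.8,8.2,26.0],[1.55,2.14,-0.2]]
  x1 [[-14.8,8.9,25.3],[1.55,2.14,-0.2]]
  x1 [[-15.7,9.5,24.5],[1.55,2.14,-0.2]]
  x1 [[-16.7,10.1,23.6],[1.55,2.14,-0.2]]
  x4 [[0.0,19.6,-4.2],[0.0,0.0,0.0]]
```

Call:
carry_out --targets '[[[-9.6,5.4,28.5],[1.55,2.14,-0.2]],[[-10.7,6.1,28],[1.55,2.14,-0.2]],[[-11.7,6.9,27.4],[1.55,2.14,-0.2]],[[-12.8,7.5,26.8],[1.55,2.14,-0.2]],[[-13.8,8.2,26],[1.55,2.14,-0.2]],[[-14.8,8.9,25.3],[1.55,2.14,-0.2]],[[-15.7,9.5,24.5],[1.55,2.14,-0.2]],[[-16.7,10,23.6],[1.55,2.14,-0.2]],[[0,10,-2],[0,0,0]],[[0,20,-4],[0,0,0]],[[0,0,0],[0,0,0]],[[0,0,0],[0,0,0]]]' --jaw 0.75

```text
time_s: 26.0
tool_pos: [0.4567, -0.1312, 0.0696]
tool_rot: [-78.1, 0.1, -12.9]
force: [0.1, -0.2, 0.7]
grip_width: 0.0649
```

Run:
```python
from h import *
state()
plan([((.457,-.1300,.0045),(-78,0,-12.8),1)])
U=up(env.read_camera('top'),3);cv2.imwrite('pics/t7.png',U[350:850,800:1500,::-1])
```

```text
t 26.0 pos [0.4567, -0.1312, 0.0696] rot [-78.1, 0.1, -12.9] F [0.1, -0.2, 0.7] w 64.9 q [-17.0, 8.0, 42.0, 118.0, -20.0, 60.0, 22.0]
1 rows
  x1 [[0.1,64.0,-12.2],[0.08,-0.15,-0.03]]
```

View pics/t7.png

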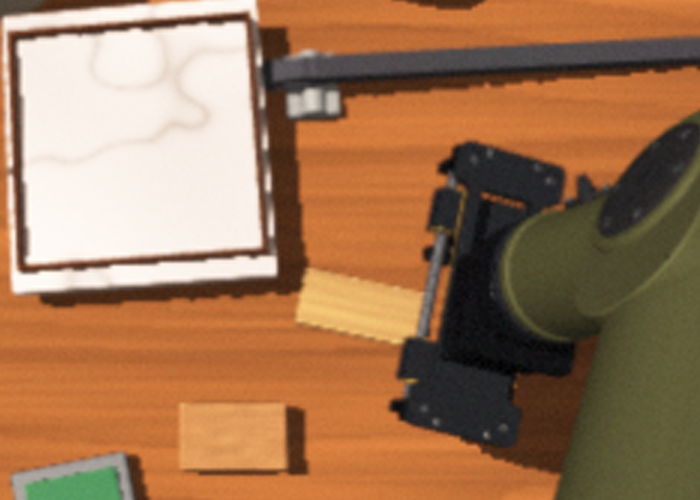

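The gripper is over the outer end of the shim. The shim is at (360,305) in the crop and the bar and stand are unchanged. I'll descend and grip.

Call:
carry_out --targets '[[[0,20,-4],[0,0,0]],[[0,20,-4],[0,0,0]],[[0,14,-2.5],[0,0,0]],[[0,7,-1.3],[0,0,0]],[[0,3,-0.5],[0,0,0]],[[0,0,0],[0,0,0]],[[0,0,0],[0,0,0]]]'

```text
time_s: 26.75
tool_pos: [0.4573, -0.1297, 0.0051]
tool_rot: [-78.0, -0.0, -12.9]
force: [0.4, 0.2, -0.5]
grip_width: 0.065
```

Call:
carry_out --targets '[[[0,0,0],[0,0,0]],[[0,0,0],[0,0,0]],[[0,0,0],[0,0,0]],[[0,0,0],[0,0,0]],[[0,0,0],[0,0,0]],[[0,0,0],[0,0,0]]]' --jaw 0.3 --squeeze 25

```text
time_s: 27.35
tool_pos: [0.4568, -0.1294, 0.0047]
tool_rot: [-78.0, 0.0, -12.9]
force: [-0.9, -0.3, 2.1]
grip_width: 0.0439
```

Run:
```python
from h import *
state()
o=env.get_obs();p=o['tool_pos']
d=np.array([.2215,.9752]);off=(p[:2]-[.465,-.0924])@d*1000;print('grip along shim',off)
q=S(-50,-190+off,p[2]+.012)
print(q)
plan([((*p[:2],p[2]+.015),None,3),((q[0],q[1],p[2]+.015),(-78,0,3.5),6)])
```

```text
t 27.4 pos [0.4568, -0.1294, 0.0047] rot [-78.0, 0.0, -12.9] F [-0.9, -0.3, 2.1] w 43.9 q [-15.0, 15.0, 40.0, 120.0, -27.0, 54.0, 29.0]
grip along shim -37.91463700273692
[ 0.55150712 -0.14884196  0.01667335]
9 rows
  x3 [[-0.0,-4.9,1.0],[0.0,0.0,0.0]]
  x1 [[16.1,0.1,0.4],[-0.0,-2.68,0.57]]
  x1 [[16.1,-0.1,-0.4],[-0.0,-2.68,0.57]]
  x1 [[16.1,-0.2,-1.1],[-0.0,-2.68,0.57]]
  x1 [[16.0,-0.4,-1.9],[-0.0,-2.68,0.57]]
  x1 [[15.9,-0.6,-2.6],[-0.0,-2.68,0.57]]
  x1 [[15.7,-0.7,-3.4],[-0.0,-2.68,0.57]]
```

Call:
carry_out --targets '[[[0,-4,1],[0,0,0]],[[0,-6,1],[0,0,0]],[[0,-5,1],[0,0,0]],[[16,0,0.4],[0,-2.7,0.57]],[[16,0,-0.4],[0,-2.7,0.57]],[[16,0,-1],[0,-2.7,0.57]],[[16,-0.5,-1.9],[0,-2.7,0.57]],[[16,-0.6,-2.6],[0,-2.7,0.57]],[[15.7,-0.7,-3.4],[0,-2.7,0.57]],[[0,0,0],[0,0,0]],[[0,0,0],[0,0,0]]]'

```text
time_s: 28.45
tool_pos: [0.5508, -0.1488, 0.0196]
tool_rot: [-78.0, 0.1, 3.6]
force: [-1.0, -0.3, -0.2]
grip_width: 0.0439
```

```bash
cat > shim.py <<'E'
from h import *
import sys
state();tag=sys.argv[1]
o=env.get_obs();p=o['tool_pos'];R=W(o['tool_rot']).as_matrix()
I={n:env.read_camera(n) for n in("scene","top")};U={n:up(I[n]) for n in I}
# nominal shim in grip: long axis horizontal along yaw
yw=o['tool_rot'][2];a=np.radians(yw);c=p[:2]+.0379*np.array([-np.sin(a),np.cos(a)])
zb=p[2]-.0047
print('shim centre stand',toS(c),'yaw',yw,'bottom z',zb*1000)
for n in I:
    draw(U[n],n,world(MOD['shim'],*c,yw,z=zb)); draw(U[n],n,world([MOD['stand'][0],MOD['stand'][3]],*SP,tilt=-.03,pivot=(0,.095,0)),(255,0,0))
q={n:proj(n,[S(-50,-130,.01)])[0]*3 for n in I}
def cr(u,c): x,y=int(c[0]),int(c[1]); return u[max(y-250,0):max(y-250,0)+500,x-200:x+200,::-1]
cv2.imwrite(f'pics/ov_{tag}.png',np.hstack([cr(U['top'],q['top']),cr(U['scene'],q['scene'])]))
off=np.array([.0379*np.sin(np.radians(3.5)),-.0379*np.cos(np.radians(3.5))])
g=lambda y,z:(*(S(-50,y)[:2]+off),z)
plan([(g(-185,.0065),(-78,0,3.5),3),(g(-101,.0065),(-78,0,3.5),8)])
E
python3 shim.py sh1
```

```text
t 28.4 pos [0.5508, -0.1488, 0.0196] rot [-78.0, 0.1, 3.6] F [-1.0, -0.3, -0.2] w 43.9 q [-10.0, 27.0, 36.0, 104.0, -29.0, 63.0, 43.0]
shim centre stand [ -50.79858823 -189.96006174] yaw 3.5776863699402996 bottom z 14.894942382615811
11 rows
  x2 [[0.5,4.6,0.7],[-0.01,0.01,-0.02]]
  x1 [[0.4,4.6,0.7],[-0.01,0.01,-0.02]]
  x8 [[-0.0,2.2,10.3],[0.0,0.0,0.0]]
```

View pics/ov_sh1.png

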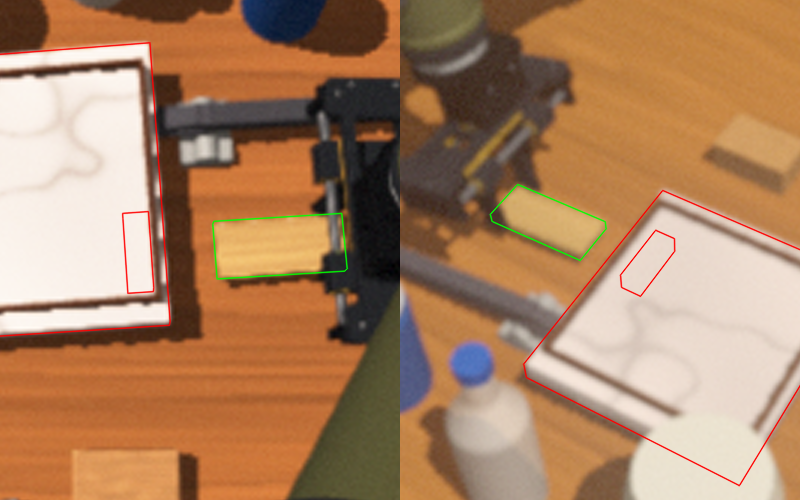

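The shim is held level and in line with the foot: shim at (280,247) and foot outline at (140,252) in the top crop. I'll insert it now.

Call:
carry_out --targets '[[[0.4,4.6,0.7],[0,0,0]],[[0.4,4.6,0.7],[0,0,0]],[[0.2,4.4,0.7],[0,0,0]],[[0,0,0],[0,0,0]],[[0,2.2,10.3],[0,0,0]],[[0,2.2,10.3],[0,0,0]],[[0,2.2,10.3],[0,0,0]],[[0,2.2,10.3],[0,0,0]],[[0,0,0],[0,0,0]]]'

```text
time_s: 29.45
tool_pos: [0.5493, -0.0988, 0.0068]
tool_rot: [-77.9, 0.0, 3.8]
force: [-0.5, 0.5, -0.9]
grip_width: 0.0433
```

```bash
python3 shim.py sh2
```

```text
t 29.4 pos [0.5493, -0.0988, 0.0068] rot [-77.9, 0.0, 3.8] F [-0.5, 0.5, -0.9] w 43.3 q [-14.0, 25.0, 35.0, 107.0, -29.0, 60.0, 39.0]
shim centre stand [ -49.33608133 -139.95838301] yaw 3.8152267013735597 bottom z 2.097888757647256
11 rows
  x3 [[-0.3,-2.8,-13.9],[0.01,0.06,-0.01]]
  x8 [[-0.0,2.2,10.3],[0.0,-0.0,-0.0]]
```

View pics/ov_sh2.png

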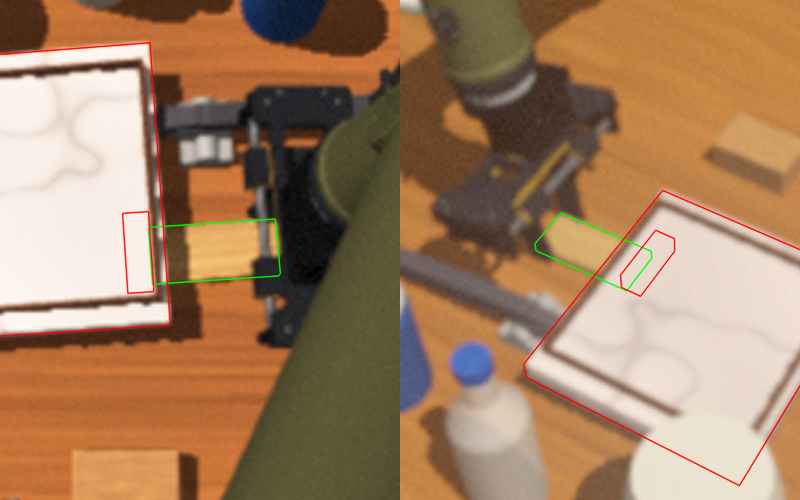

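Call:
carry_out --targets '[[[-0.2,2.2,10.2],[0,0.1,0]],[[-0.2,2.1,10.2],[0,0.1,0]],[[-0.2,2.1,10.2],[0,0,0]],[[0,2.1,10.2],[0,0,0]],[[0,0,0],[0,0,0]],[[0,0,0],[0,0,0]]]'

```text
time_s: 30.15
tool_pos: [0.5462, -0.0599, 0.0069]
tool_rot: [-78.0, 0.0, 3.5]
force: [0.5, 0.7, -0.4]
grip_width: 0.0432
```

```bash
python3 shim.py sh3
```

```text
t 30.1 pos [0.5462, -0.0599, 0.0069] rot [-78.0, 0.0, 3.5] F [0.5, 0.7, -0.4] w 43.2 q [-18.0, 24.0, 34.0, 109.0, -29.0, 59.0, 35.0]
shim centre stand [ -49.89373846 -100.86780556] yaw 3.483174742395697 bottom z 2.228762348034127
11 rows
  x3 [[0.0,-5.6,-27.2],[0.01,-0.03,-0.0]]
  x8 [[-0.0,2.2,10.3],[0.0,0.0,-0.0]]
```

View pics/ov_sh3.png

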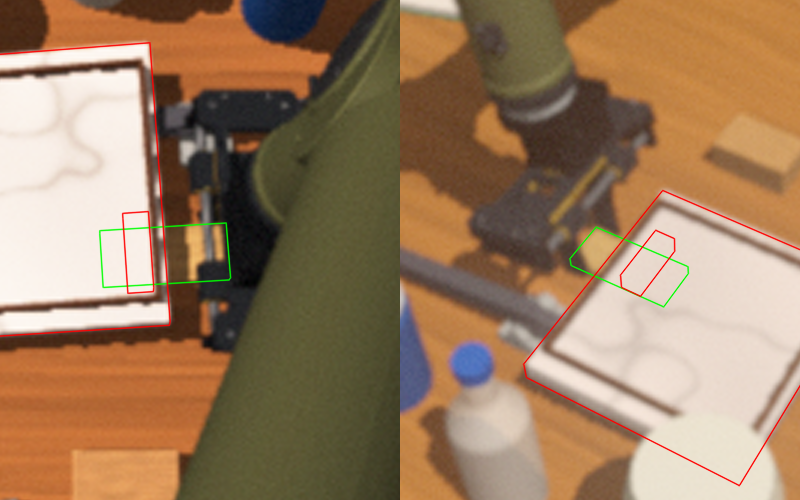

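Call:
carry_out --targets '[[[0,1,4.5],[0,0,0]],[[0,2,-0.4],[0,0,0]],[[0,0,0],[0,0,0]],[[0,0,0],[0,0,0]]]'

```text
time_s: 30.65
tool_pos: [0.5458, -0.0557, 0.0047]
tool_rot: [-78.0, 0.1, 3.4]
force: [0.6, -0.5, 0.4]
grip_width: 0.0436
```

Call:
carry_out --targets '[[[0,0,0],[0,0,0]],[[0,0,0],[0,0,0]],[[0,0,0],[0,0,0]],[[0,0,0],[0,0,0]],[[0,-10,0],[0,0,0]],[[0,-25,0],[0,0,0]],[[0,-40,0],[0,0,0]],[[0,-40,-10],[-4,0,0]],[[0,-20,-30],[-8,0,0]],[[-20,0,-40],[0,0,0]],[[-20,0,-40],[0,0,0]],[[0,0,-40],[0,0,0]]]' --jaw 0.65

```text
time_s: 31.85
tool_pos: [0.5152, -0.2453, 0.1322]
tool_rot: [-89.9, -0.0, 3.4]
force: [1.3, -0.4, 0.2]
grip_width: 0.0567
```

```bash
python3 look.py d1
python3 - <<'E'
from h import *
import pickle
I,M=pickle.load(open('last.pkl','rb'))
U={n:up(I[n]) for n in I}
S1=world([MOD['stand'][0],MOD['stand'][3]],*SP,tilt=-.03,pivot=(0,.095,0))
c=S(-50,-96.5)
for n in I:
    draw(U[n],n,S1,(255,0,0)); draw(U[n],n,world(MOD['shim'],*c[:2],3.5))
q={n:proj(n,[S(-20,-150,.01)])[0]*3 for n in I}
def cr(u,c): x,y=int(c[0]),int(c[1]); return u[max(y-250,0):max(y-250,0)+500,x-200:x+200,::-1]
cv2.imwrite('pics/ov_d1.png',np.hstack([cr(U['top'],q['top']),cr(U['scene'],q['scene'])]))
m=M.get(('top','bar_balance'))
if m is not None: print(fit(MOD['bar'],{'top':m},[.663,-.2,94],dict(z=.012)))
E
```

```text
t 31.9 pos [0.5152, -0.2453, 0.1322] rot [-89.9, -0.0, 3.4] F [1.3, -0.4, 0.2] w 56.7 q [-15.0, 15.0, 44.0, 103.0, -11.0, 67.0, 36.0]
scene stand [(0.77, [312.0, 231.0])]
scene shim_center [(0.54, [428.0, 289.0]), (0.49, [279.0, 209.0])]
scene bar_balance [(0.86, [211.0, 212.0])]
top stand [(0.89, [313.0, 166.0])]
top shim_center [(0.72, [370.0, 184.0])]
top bar_balance [(0.96, [407.0, 140.0])]
(array([ 0.66390266, -0.20030147, 94.72977605]), np.float64(0.9150574260884755))
```

View pics/ov_d1.png

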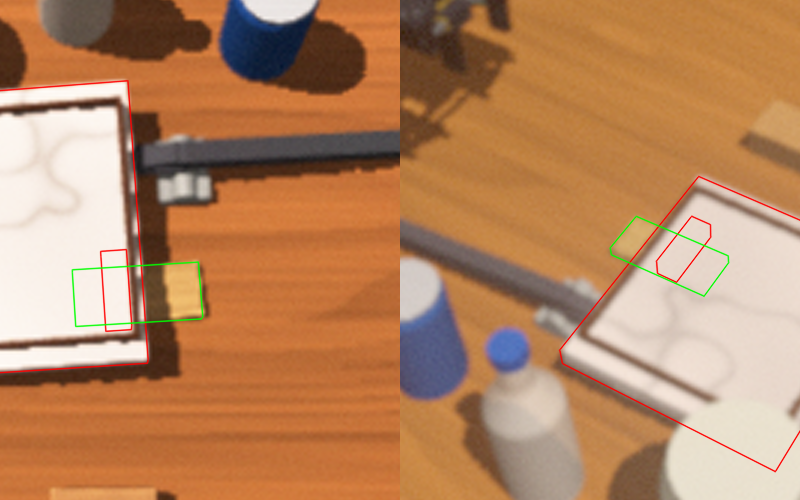

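The crop shows the shim under the foot, with its free end out at (185,290). The bar still lies on the block, holding the stand up. I'll re-grip the bar next.

Run:
```python
from h import *
plan([((.661,-.2252,.14),(-85.9,0,4.3),5),((.661,-.2252,.0145),None,8)])
```

```text
13 rows
  x1 [[28.8,-1.8,1.6],[0.81,-0.15,-0.0]]
  x2 [[28.8,-1.8,1.5],[0.81,-0.15,-0.0]]
  x1 [[28.8,-1.8,1.4],[0.81,-0.15,-0.0]]
  x1 [[28.8,-1.7,1.4],[0.81,-0.15,-0.0]]
  x8 [[-0.0,15.6,-1.1],[0.0,0.0,0.0]]
```

Call:
carry_out --targets '[[[29,-2,1.5],[0.8,-0.15,0]],[[29,-2,1.5],[0.8,-0.15,0]],[[29,-2,1.5],[0.8,-0.15,0]],[[29,-2,1.5],[0.8,-0.15,0]],[[28.5,-1.5,1.5],[0.8,-0.15,0]],[[0,0,0],[0,0,0]],[[0,20,-1.4],[0,0,0]],[[0,30,-2.2],[0,0,0]],[[0,30,-2.2],[0,0,0]],[[0,0,0],[0,0,0]],[[0,0,0],[0,0,0]]]'

```text
time_s: 33.35
tool_pos: [0.6604, -0.2266, 0.0605]
tool_rot: [-86.0, 0.1, 4.2]
force: [0.4, -0.3, 0.6]
grip_width: 0.0564
```

Run:
```python
from h import *
state()
plan([((.661,-.2252,.0145),(-85.9,0,4.3),1)])
U=up(env.read_camera('top'),3);x,y=(proj('top',[S(40,-250,.02)])[0]*3).astype(int);cv2.imwrite('pics/t8.png',U[max(0,y-250):y+250,x-300:x+300,::-1])
```

```text
t 33.4 pos [0.6604, -0.2266, 0.0605] rot [-86.0, 0.1, 4.2] F [0.4, -0.3, 0.6] w 56.4 q [-7.0, 36.0, 37.0, 85.0, -26.0, 69.0, 39.0]
1 rows
  x1 [[0.7,46.0,-1.9],[0.08,-0.08,-0.08]]
```

View pics/t8.png

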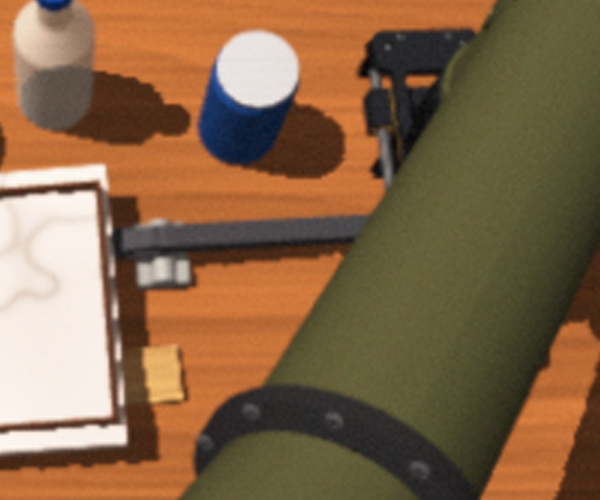

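Call:
carry_out --targets '[[[0.7,15,-1.5],[0,0,0]],[[0,15,-0.5],[0,0,0]],[[0,10,0],[0,0,0]],[[0,5,0],[0,0,0]],[[0,0.5,0],[0,0,0]],[[0,0,0],[0,0,0]]]'

```text
time_s: 34.0
tool_pos: [0.6615, -0.2263, 0.0147]
tool_rot: [-86.0, 0.0, 4.2]
force: [-0.2, -0.3, 1.2]
grip_width: 0.0567
```

Call:
carry_out --targets '[[[0,0,0],[0,0,0]],[[0,0,0],[0,0,0]],[[0,0,0],[0,0,0]],[[0,0,0],[0,0,0]],[[0,0,0],[0,0,0]],[[0,0,0],[0,0,0]],[[0,0,0],[0,0,0]]]' --jaw 0.0 --squeeze 60

```text
time_s: 34.7
tool_pos: [0.6616, -0.2261, 0.0149]
tool_rot: [-86.0, 0.0, 4.2]
force: [-0.6, -0.3, 0.2]
grip_width: 0.0179
```

```bash
sed -i 's/^GR=.*/GR=[240.,3.5]; RIDGE=-141.5; BX=51.6/' h.py
python3 - <<'E'
from h import *
state()
o=env.get_obs();p=o['tool_pos'];R=W(o['tool_rot']).as_matrix()
t=p+R[:,2]*.24+R[:,1]*.0035;print('tip',toS(t),t[2]*1000)
SP[2]=4.2
plan([(*barpose(69,12,.5),12)])
E
```

```text
t 34.7 pos [0.6616, -0.2261, 0.0149] rot [-86.0, 0.0, 4.2] F [-0.6, -0.3, 0.2] w 17.9 q [-6.0, 39.0, 36.0, 86.0, -28.0, 65.0, 40.0]
tip [ 52.28925778 -72.12709297] 28.066692679733887
12 rows
  x1 [[0.0,-4.0,0.8],[-1.33,-0.0,-0.0]]
  x1 [[0.0,-4.0,0.7],[-1.33,-0.0,-0.0]]
  x1 [[0.0,-4.0,0.6],[-1.33,-0.0,-0.0]]
  x1 [[0.0,-4.0,0.5],[-1.33,-0.0,-0.0]]
  x1 [[0.0,-4.1,0.4],[-1.33,-0.0,-0.0]]
  x1 [[0.0,-4.1,0.3],[-1.33,-0.0,-0.0]]
  x1 [[0.0,-4.1,0.2],[-1.33,-0.0,-0.0]]
  x1 [[0.0,-4.1,0.1],[-1.33,-0.0,-0.0]]
  x1 [[0.0,-4.1,0.0],[-1.33,-0.0,-0.0]]
  x1 [[0.0,-4.1,-0.1],[-1.33,-0.0,-0.0]]
  x1 [[0.0,-4.1,-0.2],[-1.33,-0.0,-0.0]]
  x1 [[0.0,-4.1,-0.3],[-1.33,-0.0,-0.0]]
```

Call:
carry_out --targets '[[[0,-4,0.7],[-1.33,0,0]],[[0,-4,0.6],[-1.33,0,0]],[[0,-4,0.5],[-1.33,0,0]],[[0,-4,0.4],[-1.33,0,0]],[[0,-4.1,0.3],[-1.33,0,0]],[[0,-4.1,0.2],[-1.33,0,0]],[[0,-4.1,0.1],[-1.33,0,0]],[[0,-4.1,0.1],[-1.33,0,0]],[[0,-4.1,0],[-1.33,0,0]],[[0,-4.1,-0.1],[-1.33,0,0]],[[0,-4.1,-0.2],[-1.33,0,0]],[[0,-4.1,-0.3],[-1.33,0,0]]]'

```text
time_s: 35.9
tool_pos: [0.661, -0.2207, 0.0637]
tool_rot: [-102.0, 0.0, 4.2]
force: [-0.6, 0.9, -8.5]
grip_width: 0.0171
```

```bash
sed -i 's/tilt=.0606,pivot=(0,.075,0)/tilt=0/' bar.py; python3 bar.py e1
```

```text
t 35.9 pos [0.661, -0.2207, 0.0637] rot [-102.0, 0.0, 4.2] F [-0.6, 0.9, -8.5] w 17.1 q [-23.0, 34.0, 45.0, 92.0, -14.0, 59.0, 27.0]
scene [(0.68, [221.0, 208.0])]
top [(0.78, [489.0, 122.0])]
-4 [0.88, 0.86]
-2 [0.954, 0.911]
0 [0.983, 0.956]
2 [0.944, 0.97]
4 [0.876, 0.953]
6 [0.8, 0.921]
8 [0.731, 0.879]
tip underside nominal stand [ 52.1416416  -72.31839795] z 10.152550793799556
```

View pics/ov_e1.png

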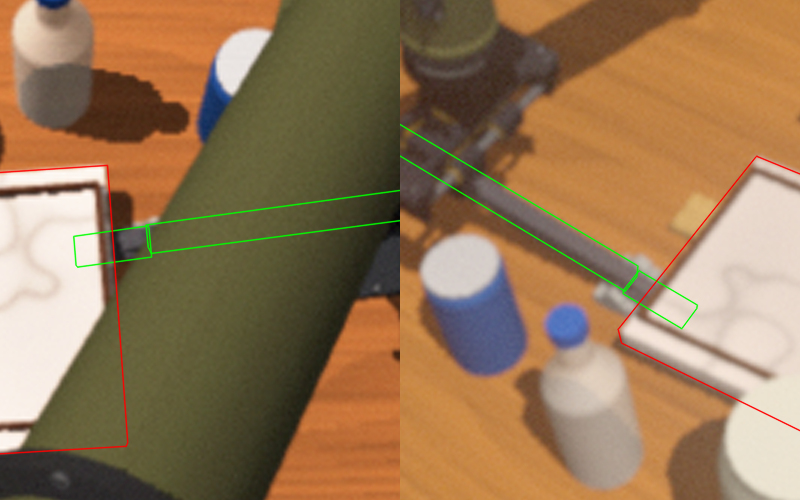

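Call:
carry_out --targets '[[[0,0,-5],[0,0,0]],[[0,0,-10],[0,0,0]],[[0,0,-15],[0,0,0]],[[0,0,-20],[0,0,0]],[[0,0,-25],[0,0,0]],[[0,-10,-20],[0,0,0]],[[0,-25,-5],[3,0,0]],[[0,-25,0],[3,0,0]],[[0,-15,0],[3,0,0]],[[0,0,0],[3,0,0]],[[0,0,0],[0,0,0]]]'

```text
time_s: 37.2
tool_pos: [0.6654, -0.3127, 0.1592]
tool_rot: [-90.3, 0.0, 3.8]
force: [-1.7, -1.4, -9.5]
grip_width: 0.0175
```

Run:
```python
from h import *
state()
o=env.get_obs();z=o['tool_pos'][2]
plan([((.50,-.275,z),None,5),(None,(-90,0,-98.2),13),((.484,-.27,.02),None,6)])
```

```text
t 37.2 pos [0.6654, -0.3127, 0.1592] rot [-90.3, 0.0, 3.8] F [-1.7, -1.4, -9.5] w 17.5 q [-3.0, 35.0, 41.0, 75.0, -23.0, 78.0, 41.0]
24 rows
  x5 [[-32.5,-0.0,9.7],[0.0,0.0,0.0]]
  x13 [[0.0,0.0,0.0],[0.02,7.85,0.02]]
  x6 [[-0.4,23.2,-2.8],[0.0,0.0,0.0]]
```

Call:
carry_out --targets '[[[-30,0,9],[0,0,0]],[[-33,0,10],[0,0,0]],[[-33,0,10],[0,0,0]],[[-33,0,10],[0,0,0]],[[-30,0,9],[0,0,0]],[[0,0,0],[0,5,0]],[[0,0,0],[0,7,0]],[[0,0,0],[0,8,0]],[[0,0,0],[0,8,0]],[[0,0,0],[0,8,0]],[[0,0,0],[0,8,0]]]'

```text
time_s: 38.3
tool_pos: [0.5041, -0.271, 0.1578]
tool_rot: [-90.1, -0.0, -40.2]
force: [0.2, -0.2, -8.7]
grip_width: 0.0172
```

Call:
carry_out --targets '[[[0,0,0],[0,8,0]],[[0,0,0],[0,8,0]],[[0,0,0],[0,8,0]],[[0,0,0],[0,8,0]],[[0,0,0],[0,8,0]],[[0,0,0],[0,8,0]],[[0,0,0],[0,6,0]],[[0,0,0],[0,2,0]],[[0,0,0],[0,0,0]]]'

```text
time_s: 39.2
tool_pos: [0.5042, -0.2705, 0.1578]
tool_rot: [-90.1, -0.1, -95.9]
force: [-0.3, 0.5, -9.2]
grip_width: 0.0174
```

```bash
python3 bar.py f1
python3 - <<'E'
from h import *
o=env.get_obs();p=o['tool_pos']
plan([((p[0],p[1],.006),(-90,0,-98.2),7)])
cv2.imwrite('pics/s9.png',up(env.read_camera('scene'),2)[100:600,200:900,::-1])
E
```

```text
t 39.2 pos [0.5042, -0.2705, 0.1578] rot [-90.1, -0.1, -95.9] F [-0.3, 0.5, -9.2] w 17.4 q [-28.0, 20.0, 64.0, 101.0, -19.0, 71.0, -54.0]
scene [(0.83, [184.0, 151.0]), (0.33, [308.0, 234.0])]
top [(0.68, [488.0, 118.0])]
-4 [0.631, 0.853]
-2 [0.777, 0.918]
0 [0.913, 0.958]
2 [0.962, 0.94]
4 [0.842, 0.88]
6 [0.705, 0.823]
8 [0.581, 0.744]
tip underside nominal stand [ 132.11584574 -385.57451849] z 153.93632910002054
7 rows
  x7 [[0.0,21.7,0.0],[0.0,0.34,-0.0]]
```

View pics/s9.png

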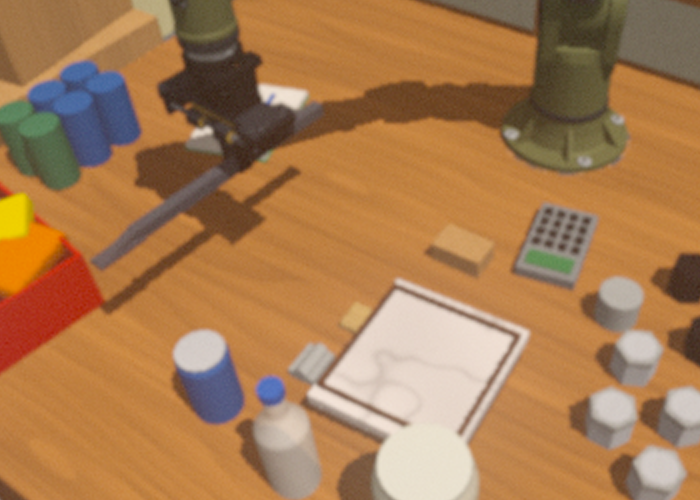

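Call:
carry_out --targets '[[[0,15,-8],[0,0,0]],[[0,30,-8],[0,0,0]],[[0,30,0],[0,0,0]],[[0,30,0],[0,0,0]],[[0,20,0],[0,0,0]],[[0,12,0],[0,0,0]],[[0,6,0],[0,0,0]],[[0,4,0],[0,0,0]],[[0,3,0],[0,0,0]],[[0,2,0],[0,0,0]],[[0,0,0],[0,0,0]]]'

```text
time_s: 40.55
tool_pos: [0.4896, -0.268, 0.0065]
tool_rot: [-90.0, 0.0, -95.8]
force: [-1.6, 0.3, -8.7]
grip_width: 0.0174
```

Call:
carry_out --targets '[[[0,0,0],[0,0,0]],[[0,0,0],[0,0,0]],[[0,0,0],[0,0,0]],[[0,0,0],[0,0,0]],[[0,0,0],[0,0,0]],[[0,0,0],[0,0,0]],[[0,-10,0],[0,0,0]],[[0,-30,0],[0,0,0]],[[0,-40,0],[0,0,0]],[[0,-40,0],[0,0,0]],[[0,-40,0],[0,0,0]],[[0,0,0],[0,-5,0]]]' --jaw 0.5

```text
time_s: 41.75
tool_pos: [0.4921, -0.2706, 0.1721]
tool_rot: [-89.5, -0.1, -90.8]
force: [0.5, 0.8, -1.2]
grip_width: 0.0436
```

```bash
python3 look.py g1
python3 - <<'E'
from h import *
import pickle
I,M=pickle.load(open('last.pkl','rb'))
m={c:M[c,'stand'] for c in I}
for t in(0,.02,-.02): 
    r=fit(MOD['stand'],{'top':m['top']},SP,dict(tilt=t,pivot=(0,.09,0)),(.004,.004,2));print(t,np.round(r[0],4),r[1])
L=env.outline_of('top','tin1_center'),env.outline_of('top','tin2_center')
print([(round(d['p'],2),np.round(d['xy']).tolist()) for l in L for d in l])
plan([(None,(-90,0,-15),10),((.5,-.1,.2),None,4)])
E
```

```text
t 41.8 pos [0.4921, -0.2706, 0.1721] rot [-89.5, -0.1, -90.8] F [0.5, 0.8, -1.2] w 43.6 q [-30.0, 16.0, 65.0, 102.0, -15.0, 71.0, -51.0]
scene stand [(0.8, [309.0, 232.0])]
scene shim_center []
scene bar_balance [(0.71, [218.0, 179.0]), (0.69, [309.0, 232.0]), (0.26, [204.0, 235.0])]
top stand [(0.98, [312.0, 165.0])]
top shim_center [(0.68, [369.0, 186.0])]
top bar_balance [(0.71, [464.0, 212.0])]
0 [0.5881 0.082  3.886 ] 0.02835348515194224
0.02 [0.5885 0.0825 4.1542] 0.026469351927403996
-0.02 [0.5876 0.081  3.6929] 0.030269762381623523
[(0.66, [180.0, 176.0]), (0.95, [188.0, 272.0]), (0.64, [205.0, 310.0]), (0.57, [211.0, 235.0]), (0.2, [313.0, 164.0]), (0.16, [459.0, 214.0])]
14 rows
  x10 [[0.0,0.0,0.0],[0.01,-7.59,-0.01]]
  x4 [[-8.2,-8.6,41.3],[0.0,0.0,0.0]]
```

View pics/scene_g1.png

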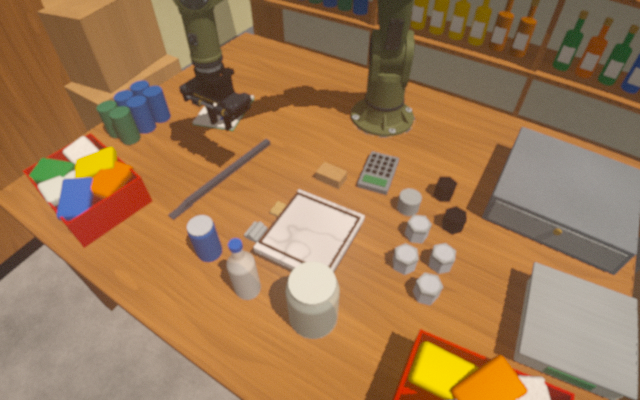

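View pics/top_g1.png

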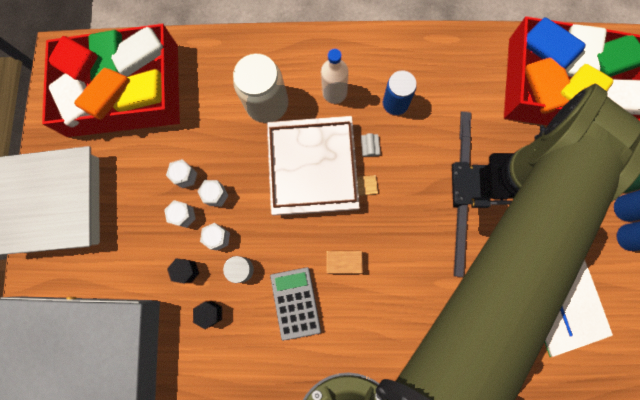

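The top view shows the bar flat at (460,195), clear of the block at (371,145) and the stand. The shim end is at (370,186). The four white hex tins are at (181,173), (212,193), (179,213) and (214,236); the black look-alikes at (183,270) and (207,314) and the round tin at (237,269) are not part of the job.

```bash
sed -i 's/^SP=.*/SP=[.588,.082,3.9]/' h.py
cat > tins.py <<'E'
from h import *
import sys
tag=sys.argv[1]; zt=.05
I=env.read_camera('top');cv2.imwrite(f'pics/top_{tag}.png',I[:,:,::-1])
hsv=cv2.cvtColor(I,cv2.COLOR_RGB2HSV)
g=I.min(2).astype(float)
def polymask(x,y,yaw,z,S=4):
    t=[hexp()[1::2]*[1,1,0]+[0,0,z]]
    return render('top',world(t,x,y,yaw))
def fittop(px,z,win=20):
    u=unproj('top',[px],z)[0]
    x0,y0=int(px[0])-win,int(px[1])-win
    M=np.zeros(g.shape); M[y0:y0+2*win,x0:x0+2*win]=(np.clip((g[y0:y0+2*win,x0:x0+2*win]-150)/60,0,1))
    # keep largest comp
    n,l,s,c=cv2.connectedComponentsWithStats((M>.3).astype(np.uint8)); k=l[int(px[1]),int(px[0])] or 1+np.argmax(s[1:,4])
    M*=cv2.dilate((l==k).astype(np.uint8),np.ones((3,3)))
    u=unproj('top',[c[k]],z)[0]
    best=None
    for y in(0,15,30,45):
        f=lambda p:np.abs(polymask(p[0],p[1],p[2],z)-M).sum()
        sim=np.array([[u[0],u[1],y],[u[0]+.003,u[1],y],[u[0],u[1]+.003,y],[u[0],u[1],y+8]])
        r=minimize(f,sim[0],method='Nelder-Mead',options=dict(initial_simplex=sim,xatol=1e-4,fatol=.05,maxiter=70))
        if best is None or r.fun<best.fun: best=r
    return best.x,best.fun/M.sum(),M.sum()
if __name__=='__main__':
    U=up(I)
    for a in sys.argv[2:]:
        px=[float(v) for v in a.split(',')]; z=px[2] if len(px)>2 else .05
        x,f,s=fittop(px[:2],z); print(a,'xy',np.round(x[:2],4),'yaw mod60',round(x[2]%60,1),'res',round(f,3),'area',round(s),'stand',np.round(toS(x),1))
        draw(U,'top',world([hexp()[1::2]*[1,1,0]+[0,0,z]],*x))
    cs=np.array([[float(v) for v in a.split(',')][:2] for a in sys.argv[2:]]).mean(0)*3
    x0,y0=int(max(cs[0]-250,0)),int(max(cs[1]-200,0)); cv2.imwrite(f'pics/ov_{tag}.png',U[y0:y0+400,x0:x0+500,::-1])
E
python3 tins.py tn1 181,173 212,193 179,213 214,236
```

```text
181,173 xy [0.5706 0.3972] yaw mod60 16.8 res 0.073 area 382 stand [  4.1 315.7]
212,193 xy [0.5226 0.3175] yaw mod60 0.4 res 0.071 area 401 stand [-49.3 239.5]
179,213 xy [0.4727 0.3954] yaw mod60 46.4 res 0.051 area 411 stand [-93.7 320.5]
214,236 xy [0.4193 0.3081] yaw mod60 24.2 res 0.054 area 431 stand [-152.9  237.1]
```

View pics/ov_tn1.png

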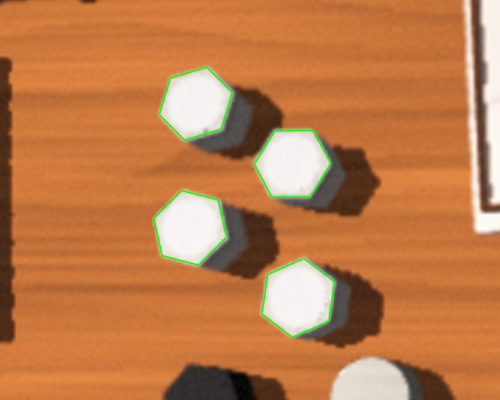

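Run:
```python
from h import *
plan([(None,(-90,0,-23),8),((.55,.05,.18),None,8),(None,(-90,0,24.2),6),((.4193,.3081,.10),None,8)])
```

```text
30 rows
  x8 [[0.0,0.0,0.0],[0.01,-8.48,-0.01]]
  x8 [[-8.5,-1.8,39.6],[0.0,0.0,0.0]]
  x6 [[0.0,0.0,0.0],[0.0,-7.87,0.0]]
  x8 [[-1.7,10.0,36.1],[0.0,0.0,0.0]]
```

Call:
carry_out --targets '[[[0,0,0],[0,-8.4,0]],[[0,0,0],[0,-8.5,0]],[[0,0,0],[0,-8.5,0]],[[0,0,0],[0,-8.5,0]],[[0,0,0],[0,-8.5,0]],[[0,0,0],[0,-8.5,0]],[[0,0,0],[0,-8.5,0]],[[0,0,0],[0,-8.5,0]],[[-8.5,-2,39.6],[0,0,0]],[[-8.5,-2,39.6],[0,0,0]],[[-8.5,-2,39.6],[0,0,0]],[[-8.5,-2,39.6],[0,0,0]]]' --jaw 0.83

```text
time_s: 43.5
tool_pos: [0.5198, -0.1076, 0.1742]
tool_rot: [-90.0, 0.0, -23.0]
force: [0.1, 0.2, -1.0]
grip_width: 0.0723
```

Call:
carry_out --targets '[[[-8.5,-2,39.6],[0,0,0]],[[-8.5,-2,39.6],[0,0,0]],[[-8.5,-2,39.6],[0,0,0]],[[-8.5,-2,39.6],[0,0,0]],[[0,0,0],[0,-7.9,0]],[[0,0,0],[0,-7.9,0]],[[0,0,0],[0,-7.9,0]],[[0,0,0],[0,-7.9,0]],[[0,0,0],[0,-7.9,0]],[[0,0,0],[0,-7.9,0]],[[0,0,0],[0,0,0]]]'

```text
time_s: 44.6
tool_pos: [0.55, 0.05, 0.182]
tool_rot: [-90.0, 0.0, 24.5]
force: [0.0, -0.5, 0.5]
grip_width: 0.0723
```

Call:
carry_out --targets '[[[-1.7,7,36],[0,0,0]],[[-1.7,7,36],[0,0,0]],[[-1.7,7,36],[0,0,0]],[[-1.7,7,36],[0,0,0]],[[-1.7,7,36],[0,0,0]],[[-1.7,7,36],[0,0,0]],[[-1.7,7,36],[0,0,0]],[[-1.7,7,36],[0,0,0]],[[0,0,0],[0,0,0]],[[0,0,0],[0,0,0]]]'

```text
time_s: 45.6
tool_pos: [0.4179, 0.3071, 0.1261]
tool_rot: [-90.0, 0.1, 24.4]
force: [0.9, 0.2, 0.0]
grip_width: 0.0723
```

Run:
```python
from h import *
state()
plan([((.4193,.3081,.012),(-90,0,24.2),1)])
U=up(env.read_camera('top'),2);cv2.imwrite('pics/t10.png',U[200:760,100:800,::-1])
```

```text
t 45.6 pos [0.4179, 0.3071, 0.1261] rot [-90.0, 0.1, 24.4] F [0.9, 0.2, 0.0] w 72.3 q [-60.0, 7.0, 22.0, 109.0, -3.0, 65.0, -12.0]
1 rows
  x1 [[1.8,114.1,0.4],[0.02,0.24,-0.05]]
```

View pics/t10.png

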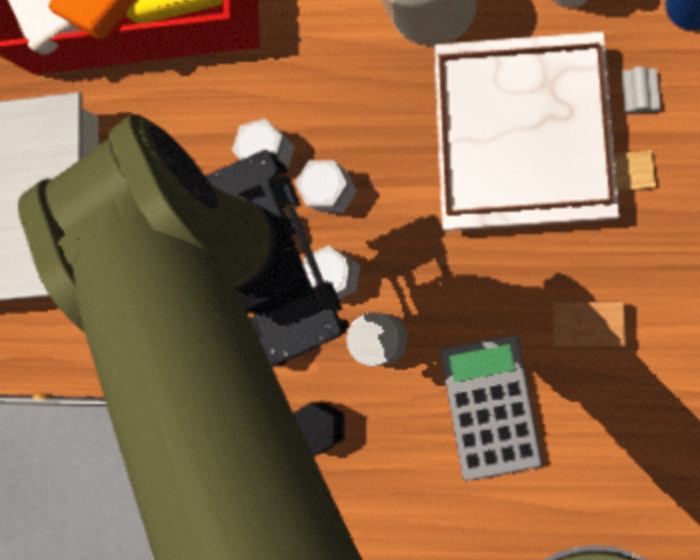

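Call:
carry_out --targets '[[[1.8,20,0.4],[0,0.2,0]],[[0,25,0],[0,0,0]],[[0,25,0],[0,0,0]],[[0,20,0],[0,0,0]],[[0,14,0],[0,0,0]],[[0,7,0],[0,0,0]],[[0,3,0],[0,0,0]],[[0,0,0],[0,0,0]],[[0,0,0],[0,0,0]]]' --jaw 0.73

```text
time_s: 46.55
tool_pos: [0.4205, 0.3084, 0.0134]
tool_rot: [-89.9, -0.1, 24.3]
force: [0.2, -0.1, -0.3]
grip_width: 0.0635
```

Call:
carry_out --targets '[[[0,0,0],[0,0,0]],[[0,0,0],[0,0,0]],[[0,0,0],[0,0,0]],[[0,0,0],[0,0,0]],[[0,0,0],[0,0,0]],[[0,0,0],[0,0,0]]]' --jaw 0.4 --squeeze 20

```text
time_s: 47.15
tool_pos: [0.4199, 0.3082, 0.013]
tool_rot: [-89.9, -0.0, 24.3]
force: [-2.1, -1.0, 4.6]
grip_width: 0.0518
```

```bash
cat >> h.py <<'E'
LAT={'A':(-10,-45),'B':(16,0),'C':(-36,0),'D':(-10,45)}
E
python3 - <<'E'
from h import *
state()
p=env.get_obs()['tool_pos'];q=S(-10,-45)
plan([((p[0],p[1],.15),None,5),((q[0],q[1],.15),None,10),(None,(-90,0,3.9),4),((q[0],q[1],.08),None,4)])
E
```

```text
t 47.1 pos [0.4199, 0.3082, 0.013] rot [-89.9, -0.0, 24.3] F [-2.1, -1.0, 4.6] w 51.8 q [-59.0, 15.0, 22.0, 115.0, -7.0, 51.0, -9.0]
23 rows
  x5 [[0.0,-27.4,0.0],[0.0,0.0,0.0]]
  x10 [[3.5,-0.0,-31.4],[0.0,0.0,0.0]]
  x4 [[0.0,0.0,0.0],[-0.02,5.1,-0.0]]
  x4 [[0.0,17.5,-0.0],[0.0,0.0,0.0]]
```

Call:
carry_out --targets '[[[0,-15,0],[0,0,0]],[[0,-30,0],[0,0,0]],[[0,-35,0],[0,0,0]],[[0,-35,0],[0,0,0]],[[0,-22,0],[0,0,0]],[[3.5,0,-25],[0,0,0]],[[3.5,0,-33],[0,0,0]],[[3.5,0,-33],[0,0,0]],[[3.5,0,-33],[0,0,0]],[[3.5,0,-33],[0,0,0]],[[3.5,0,-33],[0,0,0]],[[3.5,0,-33],[0,0,0]]]'

```text
time_s: 48.35
tool_pos: [0.5341, 0.1133, 0.1487]
tool_rot: [-90.0, 0.0, 24.3]
force: [0.1, 0.7, -0.8]
grip_width: 0.0517
```

Call:
carry_out --targets '[[[3.5,0,-33],[0,0,0]],[[3.5,0,-33],[0,0,0]],[[3.5,0,-25],[0,0,0]],[[0,0,0],[0,5.1,0]],[[0,0,0],[0,5.1,0]],[[0,0,0],[0,5.1,0]],[[0,0,0],[0,5.1,0]],[[0,15,0],[0,0,0]],[[0,20,0],[0,0,0]],[[0,15,0],[0,0,0]],[[0,0,0],[0,0,0]],[[0,0,0],[0,0,0]]]'

```text
time_s: 49.55
tool_pos: [0.5805, 0.0358, 0.0987]
tool_rot: [-90.0, 0.1, 3.9]
force: [0.8, 0.3, -0.8]
grip_width: 0.0517
```

Run:
```python
from h import *
state()
q=S(-10,-45)
print(toS(env.get_obs()['tool_pos']))
plan([((q[0],q[1],.0615),(-90,0,3.9),1)])
```

```text
t 49.5 pos [0.5805, 0.0358, 0.0987] rot [-90.0, 0.1, 3.9] F [0.8, 0.3, -0.8] w 51.7 q [-39.0, 18.0, 39.0, 103.0, -12.0, 64.0, 8.0]
[-10.59563647 -45.54404957]
1 rows
  x1 [[0.7,37.2,0.5],[-0.0,0.01,-0.08]]
```

Call:
carry_out --targets '[[[0.7,14,0.5],[0,0,0]],[[0,12,0],[0,0,0]],[[0,7,0],[0,0,0]],[[0,3,0],[0,0,0]],[[0,1.5,0],[0,0,0]],[[0,0,0],[0,0,0]],[[0,0,0],[0,0,0]]]'

```text
time_s: 50.25
tool_pos: [0.5819, 0.0366, 0.0622]
tool_rot: [-90.0, -0.0, 3.9]
force: [-0.1, -0.7, -1.7]
grip_width: 0.052
```

Call:
carry_out --targets '[[[0,0,0],[0,0,0]],[[0,0,0],[0,0,0]],[[0,0,0],[0,0,0]],[[0,-10,0],[0,0,0]],[[0,-30,0],[0,0,0]],[[0,-40,0],[0,0,0]],[[0,-30,0],[0,0,0]],[[-30,0,-10],[0,0,0]],[[-40,0,-15],[0,0,0]],[[-35,0,-30],[0,0,0]],[[0,0,-30],[0,0,0]]]' --jaw 0.7

```text
time_s: 51.35
tool_pos: [0.4787, -0.0559, 0.1721]
tool_rot: [-89.7, 0.1, 3.9]
force: [0.9, 0.0, 0.6]
grip_width: 0.0611
```

```bash
python3 - <<'E'
from h import *
state()
q=S(-10,-45,.098);print(proj('top',[q]))
E
python3 tins.py tn2 181,173 212,193 179,213 332,180,0.098
```

```text
t 51.4 pos [0.4787, -0.0559, 0.1721] rot [-89.7, 0.1, 3.9] F [0.9, 0.0, 0.6] w 61.1 q [-41.0, -2.0, 44.0, 111.0, 1.0, 70.0, 7.0]
[[331.83754703 160.39798956]]
181,173 xy [0.571  0.3974] yaw mod60 16.3 res 0.101 area 372 stand [  4.5 315.8]
212,193 xy [0.5226 0.3177] yaw mod60 59.4 res 0.099 area 390 stand [-49.2 239.6]
179,213 xy [0.4722 0.3953] yaw mod60 44.1 res 0.071 area 403 stand [-94.3 320.4]
332,180,0.098 xy [0.5207 0.0538] yaw mod60 32.6 res 0.609 area 1225 stand [-69.1 -23.6]
```

View pics/top_tn2.png

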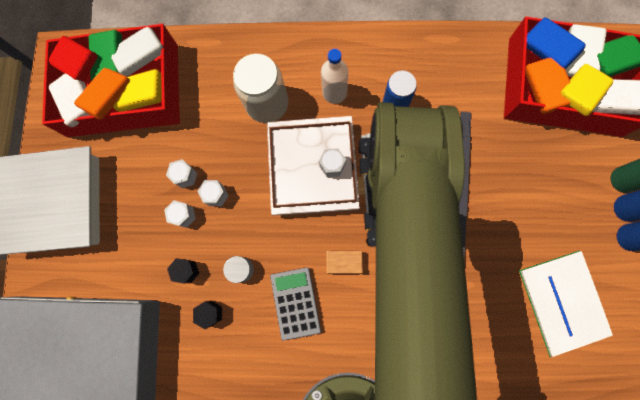

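The first tin stands at (332,161) in the tray, and the other three white tins are unmoved. I'll fetch the one at (212,193) next.

Run:
```python
from h import *
plan([((.5226,.3176,.15),(-90,0,0),10),((.5226,.3176,.013),None,7)])
```

```text
17 rows
  x1 [[6.5,2.4,37.6],[-0.01,0.36,0.01]]
  x1 [[6.3,2.3,37.7],[-0.01,0.36,0.01]]
  x1 [[6.0,2.3,37.7],[-0.01,0.36,0.01]]
  x1 [[5.8,2.3,37.7],[-0.01,0.36,0.01]]
  x1 [[5.6,2.3,37.8],[-0.01,0.36,0.01]]
  x1 [[5.3,2.3,37.8],[-0.01,0.36,0.01]]
  x1 [[5.1,2.3,37.9],[-0.01,0.36,0.01]]
  x1 [[4.9,2.3,37.9],[-0.01,0.36,0.01]]
  x1 [[4.6,2.3,37.9],[-0.01,0.36,0.01]]
  x1 [[4.4,2.3,37.9],[-0.01,0.36,0.01]]
  x7 [[-0.0,19.6,-0.0],[0.0,0.0,0.0]]
```

Call:
carry_out --targets '[[[6.5,2,30],[0,0.36,0]],[[6.3,2,38],[0,0.36,0]],[[6,2,38],[0,0.36,0]],[[5.8,2,38],[0,0.36,0]],[[5.6,2,38],[0,0.36,0]],[[5.3,2,38],[0,0.36,0]],[[5,2,38],[0,0.36,0]],[[5,2,38],[0,0.36,0]],[[4.6,2,38],[0,0.36,0]],[[4.4,2,38],[0,0.36,0]],[[0,0,5.5],[0,0,0]],[[0,0,0],[0,0,0]]]' --jaw 0.75

```text
time_s: 52.6
tool_pos: [0.5222, 0.3257, 0.152]
tool_rot: [-90.0, 0.0, 0.4]
force: [-0.1, -1.0, -0.6]
grip_width: 0.0655
```

Call:
carry_out --targets '[[[0,10,0],[0,0,0]],[[0,20,0],[0,0,0]],[[0,20,0],[0,0,0]],[[0,20,0],[0,0,0]],[[0,0,0],[0,0,0]],[[0,0,0],[0,0,0]]]'

```text
time_s: 53.2
tool_pos: [0.5228, 0.3225, 0.0821]
tool_rot: [-90.0, 0.0, 0.1]
force: [0.6, 0.1, 0.6]
grip_width: 0.0652
```

Run:
```python
from h import *
state()
plan([((.5226,.3176,.013),(-90,0,0),1)])
```

```text
t 53.2 pos [0.5228, 0.3225, 0.0821] rot [-90.0, 0.0, 0.1] F [0.6, 0.1, 0.6] w 65.2 q [-57.0, 21.0, 28.0, 99.0, -11.0, 63.0, -25.0]
1 rows
  x1 [[-0.2,69.1,-4.8],[0.01,0.15,-0.03]]
```

Call:
carry_out --targets '[[[0,10,-4.8],[0,0,0]],[[0,20,0],[0,0,0]],[[0,18,0],[0,0,0]],[[0,12,0],[0,0,0]],[[0,6,0],[0,0,0]],[[0,3,0],[0,0,0]],[[0,0,0],[0,0,0]],[[0,0,0],[0,0,0]]]'

```text
time_s: 54.0
tool_pos: [0.5231, 0.3197, 0.0137]
tool_rot: [-89.9, -0.0, 0.3]
force: [0.2, 0.0, -0.3]
grip_width: 0.0652
```

Call:
carry_out --targets '[[[0,0,0],[0,0,0]],[[0,0,0],[0,0,0]],[[0,0,0],[0,0,0]],[[0,0,0],[0,0,0]],[[0,0,0],[0,0,0]],[[0,0,0],[0,0,0]]]' --jaw 0.4 --squeeze 20

```text
time_s: 54.6
tool_pos: [0.5226, 0.3195, 0.0134]
tool_rot: [-89.9, 0.0, 0.3]
force: [-0.4, -0.3, 4.1]
grip_width: 0.0517
```

```bash
cat > pl.py <<'E'
from h import *
import sys
# pl.py tinx tiny yaw(jaw,stand) targetx targety offx offy
a=[float(v) for v in sys.argv[1:]]
state()
p=env.get_obs()['tool_pos'];r=np.radians(env.get_obs()['tool_rot'][2])
oz=(np.array(a[:2])-p[:2])@np.array([-np.sin(r),np.cos(r)])*1000
print('tin offset along tool z',round(oz,2))
y=SP[2]+a[2];yr=np.radians(y)
q=S(a[3]+a[5],a[4]+a[6])[:2]-oz/1000*np.array([-np.sin(yr),np.cos(yr)])
print('TCP goal',q)
plan([((p[0],p[1],.15),None,5),((q[0],q[1],.15),None,10),(None,(-90,0,y),4),((q[0],q[1],.0625),None,4)])
E
python3 pl.py .5226 .3176 0 16 0 3 5.2
```

```text
t 54.6 pos [0.5226, 0.3195, 0.0134] rot [-89.9, 0.0, 0.3] F [-0.4, -0.3, 4.1] w 51.7 q [-55.0, 26.0, 26.0, 102.0, -14.0, 56.0, -23.0]
tin offset along tool z -1.94
TCP goal [0.6064707  0.09041092]
23 rows
  x5 [[-0.0,-27.3,0.0],[0.0,0.0,0.0]]
  x10 [[8.3,-0.0,-23.0],[0.0,0.0,0.0]]
  x4 [[0.0,0.0,0.0],[-0.01,-0.91,-0.0]]
  x4 [[-0.0,21.9,-0.0],[0.0,0.0,0.0]]
```

Call:
carry_out --targets '[[[0,-20,0],[0,0,0]],[[0,-40,0],[0,0,0]],[[0,-45,0],[0,0,0]],[[0,-32,0],[0,0,0]],[[8.3,0,-23],[0,0,0]],[[8.3,0,-23],[0,0,0]],[[8.3,0,-23],[0,0,0]],[[8.3,0,-23],[0,0,0]],[[8.3,0,-23],[0,0,0]],[[8.3,0,-23],[0,0,0]],[[8.3,0,-23],[0,0,0]],[[8.3,0,-23],[0,0,0]]]'

```text
time_s: 55.8
tool_pos: [0.5896, 0.1346, 0.1491]
tool_rot: [-90.0, 0.1, 0.3]
force: [0.9, -0.9, -1.3]
grip_width: 0.0517
```

Call:
carry_out --targets '[[[8.3,0,-23],[0,0,0]],[[8.3,0,-23],[0,0,0]],[[0,0,0],[0,-1.8,0]],[[0,0,0],[0,-1.8,0]],[[0,15,0],[0,0,0]],[[0,15,0],[0,0,0]],[[0,0,0],[0,0,0]],[[0,0,0],[0,0,0]]]'

```text
time_s: 56.6
tool_pos: [0.6058, 0.0903, 0.1186]
tool_rot: [-90.0, 0.1, 3.9]
force: [-0.2, 0.1, -1.5]
grip_width: 0.0518
```

Run:
```python
from h import *
state()
plan([((.6065,.0904,.0625),(-90,0,3.9),1)])
```

```text
t 56.6 pos [0.6058, 0.0903, 0.1186] rot [-90.0, 0.1, 3.9] F [-0.2, 0.1, -1.5] w 51.8 q [-39.0, 20.0, 34.0, 97.0, -12.0, 67.0, 2.0]
1 rows
  x1 [[0.9,56.1,0.1],[-0.0,0.03,-0.14]]
```

Call:
carry_out --targets '[[[0.8,18,0],[0,0,0]],[[0,18,0],[0,0,0]],[[0,12,0],[0,0,0]],[[0,6,0],[0,0,0]],[[0,2.5,0],[0,0,0]],[[0,0,0],[0,0,0]],[[-0.9,0,-1.5],[0,0,0]],[[-0.9,0,-1.5],[0,0,0]],[[-0.9,0,-1.5],[0,0,0]],[[-0.8,0,-1.5],[0,0,0]],[[-0.8,0,-1.4],[0,0,0]],[[0,0,0],[0,0,0]]]'

```text
time_s: 57.8
tool_pos: [0.6038, 0.0821, 0.0636]
tool_rot: [-90.0, -0.0, 3.9]
force: [1.2, 0.2, -1.6]
grip_width: 0.0516
```

Call:
carry_out --targets '[[[0,0,0],[0,0,0]],[[0,0,0],[0,0,0]],[[0,0,0],[0,0,0]],[[0,-10,0],[0,0,0]],[[0,-30,0],[0,0,0]],[[0,-40,0],[0,0,0]],[[0,-30,0],[0,0,0]],[[-35,0,-30],[0,0,0]],[[-35,0,-35],[0,0,0]],[[-35,0,-40],[0,0,0]],[[-20,0,-40],[0,0,0]]]' --jaw 0.68

```text
time_s: 58.9
tool_pos: [0.4887, -0.0697, 0.1738]
tool_rot: [-89.9, 0.0, 3.9]
force: [0.9, 0.2, 0.7]
grip_width: 0.0591
```

```bash
python3 - <<'E'
from h import *
state()
for q in((-10,-45),(16,0)): print(proj('top',[S(*q,.098)]))
U=up(env.read_camera('top'),4);x,y=(proj('top',[S(0,0,.09)])[0]*4).astype(int);cv2.imwrite('pics/t11.png',U[y-220:y+220,x-260:x+260,::-1])
E
python3 tins.py tn3 181,173 179,213
```

```text
t 58.9 pos [0.4887, -0.0697, 0.1738] rot [-89.9, 0.0, 3.9] F [0.9, 0.2, 0.7] w 59.1 q [-36.0, 0.0, 41.0, 110.0, -0.0, 70.0, 10.0]
[[331.83754703 160.39798956]]
[[310.62334966 150.40709549]]
181,173 xy [0.5481 0.4094] yaw mod60 16.0 res 0.089 area 379 stand [-17.5 329.3]
179,213 xy [0.4723 0.3951] yaw mod60 47.3 res 0.069 area 403 stand [-94.1 320.3]
```

View pics/t11.png

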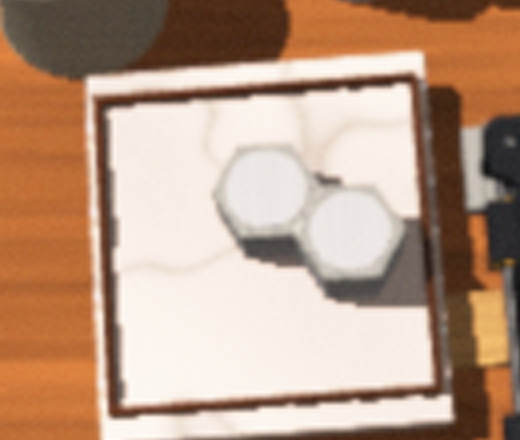

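Two tins now sit flat to flat at (265,190) and (352,232) in the crop. The tin at (181,173) has been knocked to about (0.548, 0.409). I'll take the third tin, at (179,213), next.

Run:
```python
from h import *
B=toS((.6038,.0821))-[0,1.94];print('B',B,'C',B+[-52,0],'D',B+[-26,45])
plan([((.53,.15,.17),None,6),((.4723,.3951,.14),None,7),(None,(-90,0,46),6)])
```

```text
B [15.77021313 -2.91487316] C [-36.22978687  -2.91487316] D [-10.22978687  42.08512684]
19 rows
  x6 [[9.1,0.8,37.1],[0.0,0.0,0.0]]
  x7 [[-6.2,4.3,35.4],[0.0,0.0,0.0]]
  x6 [[0.0,0.0,0.0],[-0.01,-7.11,0.01]]
```

Call:
carry_out --targets '[[[9,0,36],[0,0,0]],[[9,0,38],[0,0,0]],[[9,0,38],[0,0,0]],[[9,0,37],[0,0,0]],[[9,0,37],[0,0,0]],[[9,0,37],[0,0,0]],[[-6.2,5,35.4],[0,0,0]],[[-6.2,5,35.4],[0,0,0]],[[-6.2,5,35.4],[0,0,0]],[[-6.2,5,35.4],[0,0,0]],[[-6.2,5,35.4],[0,0,0]],[[-6.2,5,35.4],[0,0,0]]]' --jaw 0.73

```text
time_s: 60.2
tool_pos: [0.4776, 0.3689, 0.144]
tool_rot: [-89.9, -0.0, 3.9]
force: [0.3, 0.8, -0.1]
grip_width: 0.0638
```

Call:
carry_out --targets '[[[-6.2,5,35.4],[0,0,0]],[[0,0,0],[0,-7,0]],[[0,0,0],[0,-7,0]],[[0,0,0],[0,-7,0]],[[0,0,0],[0,-7,0]],[[0,0,0],[0,-7,0]],[[0,0,0],[0,-7,0]],[[0,20,0],[0,0,0]],[[0,20,0],[0,0,0]],[[0,10,0],[0,0,0]],[[0,0,0],[0,0,0]],[[0,0,0],[0,0,0]]]'

```text
time_s: 61.4
tool_pos: [0.4697, 0.4023, 0.0892]
tool_rot: [-90.0, -0.0, 45.9]
force: [-0.6, -0.6, 0.4]
grip_width: 0.0632
```

Run:
```python
from h import *
state()
plan([((.4723,.3951,.013),(-90,0,46),1)])
U=up(env.read_camera('top'),2);cv2.imwrite('pics/t12.png',U[200:700,100:800,::-1])
```

```text
t 61.4 pos [0.4697, 0.4023, 0.0892] rot [-90.0, -0.0, 45.9] F [-0.6, -0.6, 0.4] w 63.2 q [-56.0, 20.0, 16.0, 97.0, -6.0, 63.0, 7.0]
1 rows
  x1 [[-3.5,76.2,-7.0],[-0.03,-0.12,0.05]]
```

View pics/t12.png

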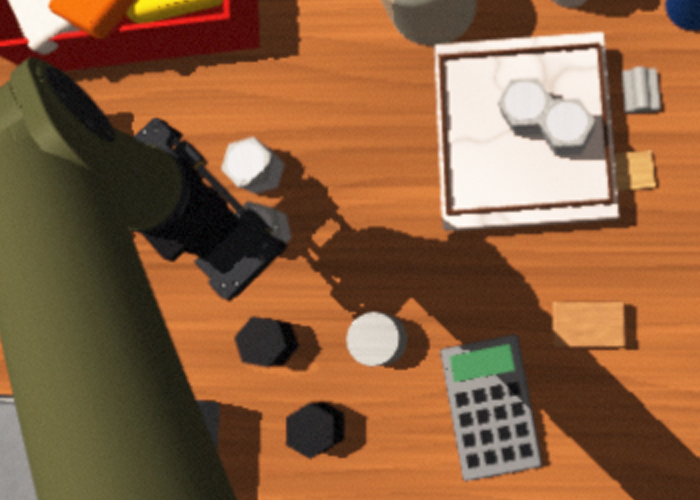

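Call:
carry_out --targets '[[[-3.5,0,-7],[0,0,0]],[[0,15,0],[0,0,0]],[[0,20,0],[0,0,0]],[[0,20,0],[0,0,0]],[[0,12,0],[0,0,0]],[[0,6,0],[0,0,0]],[[0,3,0],[0,0,0]],[[0,0,0],[0,0,0]],[[0,0,0],[0,0,0]]]'

```text
time_s: 62.35
tool_pos: [0.4725, 0.395, 0.0133]
tool_rot: [-90.0, -0.1, 45.9]
force: [-0.3, -0.6, 0.6]
grip_width: 0.0635
```

Call:
carry_out --targets '[[[0,0,0],[0,0,0]],[[0,0,0],[0,0,0]],[[0,0,0],[0,0,0]],[[0,0,0],[0,0,0]],[[0,0,0],[0,0,0]],[[0,0,0],[0,0,0]]]' --jaw 0.4 --squeeze 20

```text
time_s: 62.95
tool_pos: [0.4721, 0.3948, 0.0131]
tool_rot: [-90.0, -0.0, 45.9]
force: [-1.1, -0.4, 4.8]
grip_width: 0.0516
```

```bash
python3 pl.py .4723 .3951 60 -36.2 -2.9 -5.2 3
```

```text
t 63.0 pos [0.4721, 0.3948, 0.0131] rot [-90.0, -0.0, 45.9] F [-1.1, -0.4, 4.8] w 51.6 q [-55.0, 25.0, 15.0, 101.0, -8.0, 55.0, 9.0]
tin offset along tool z 0.08
TCP goal [0.54675841 0.07924997]
23 rows
  x5 [[0.0,-27.4,0.0],[0.0,0.0,0.0]]
  x10 [[-17.5,-0.0,-27.3],[0.0,0.0,0.0]]
  x4 [[0.0,0.0,0.0],[-0.01,-4.51,0.01]]
  x4 [[-0.0,21.9,-0.0],[0.0,0.0,0.0]]
```

Call:
carry_out --targets '[[[0,-20,0],[0,0,0]],[[0,-40,0],[0,0,0]],[[0,-45,0],[0,0,0]],[[0,-32,0],[0,0,0]],[[-17.5,0,-27.3],[0,0,0]],[[-17.5,0,-27.3],[0,0,0]],[[-17.5,0,-27.3],[0,0,0]],[[-17.5,0,-27.3],[0,0,0]],[[-17.5,0,-27.3],[0,0,0]],[[-17.5,0,-27.3],[0,0,0]],[[-17.5,0,-27.3],[0,0,0]],[[-17.5,0,-27.3],[0,0,0]]]'

```text
time_s: 64.15
tool_pos: [0.531, 0.1405, 0.1486]
tool_rot: [-89.9, 0.0, 45.9]
force: [0.4, -0.0, -2.0]
grip_width: 0.0518
```

Call:
carry_out --targets '[[[-17.5,0,-27.3],[0,0,0]],[[-17.5,0,-27.3],[0,0,0]],[[0,0,0],[0,-6,0]],[[0,0,0],[0,-6,0]],[[0,0,0],[0,-6,0]],[[0,15,0],[0,0,0]],[[0,15,0],[0,0,0]],[[0,0,0],[0,0,0]],[[0,0,0],[0,0,0]]]'

```text
time_s: 65.05
tool_pos: [0.5453, 0.0787, 0.1181]
tool_rot: [-89.9, 0.1, 63.8]
force: [0.1, -0.2, -0.7]
grip_width: 0.0523
```

Run:
```python
from h import *
state()
plan([((.5468,.0793,.0625),(-90,0,63.9),1)])
p=env.get_obs()['tool_pos']; e=S(-36.2+2,-2.9-1.2)
R=W((-90,0,63.9));a=S(-36.2-5.2,-2.9+3); print('slide',R.inv().apply(e-a)*1000)
```

```text
t 65.0 pos [0.5453, 0.0787, 0.1181] rot [-89.9, 0.1, 63.8] F [0.1, -0.2, -0.7] w 52.3 q [-34.0, 11.0, 26.0, 106.0, -6.0, 64.0, 58.0]
1 rows
  x1 [[1.3,55.6,-1.2],[-0.12,-0.08,-0.09]]
slide [-3.73066959e-02 -1.44925943e-15 -8.33538291e+00]
```

Call:
carry_out --targets '[[[1.2,18,-1],[0,0,0]],[[0,18,0],[0,0,0]],[[0,12,0],[0,0,0]],[[0,6,0],[0,0,0]],[[0,3.2,0],[0,0,0]],[[0,0,0],[0,0,0]],[[0,0,-1.7],[0,0,0]],[[0,0,-1.7],[0,0,0]],[[0,0,-1.7],[0,0,0]],[[0,0,-1.7],[0,0,0]],[[0,0,-1.6],[0,0,0]],[[0,0,0],[0,0,0]]]'

```text
time_s: 66.25
tool_pos: [0.5552, 0.0758, 0.0621]
tool_rot: [-90.0, -0.0, 63.9]
force: [-1.3, 0.5, -0.1]
grip_width: 0.0518
```

Call:
carry_out --targets '[[[0,0,0],[0,0,0]],[[0,0,0],[0,0,0]],[[0,0,0],[0,0,0]],[[0,-10,0],[0,0,0]],[[0,-30,0],[0,0,0]],[[0,-40,0],[0,0,0]],[[0,-30,0],[0,0,0]],[[-35,0,0],[0,6,0]],[[-35,0,0],[0,6,0]],[[-35,0,0],[0,6,0]],[[-35,0,0],[0,6,0]]]' --jaw 0.68

```text
time_s: 67.35
tool_pos: [0.4748, -0.0397, 0.173]
tool_rot: [-90.0, -0.1, 39.6]
force: [-0.2, -1.6, 0.7]
grip_width: 0.0594
```

```bash
python3 - <<'E'
from h import *
state()
U=up(env.read_camera('top'),4);x,y=(proj('top',[S(0,0,.09)])[0]*4).astype(int);cv2.imwrite('pics/t13.png',U[y-220:y+220,x-260:x+260,::-1])
E
python3 tins.py tn4 178,182
```

```text
t 67.3 pos [0.4748, -0.0397, 0.173] rot [-90.0, -0.1, 39.6] F [-0.2, -1.6, 0.7] w 59.4 q [-31.0, -2.0, 32.0, 112.0, 1.0, 70.0, 40.0]
178,182 xy [0.5475 0.4087] yaw mod60 15.9 res 0.088 area 380 stand [-18.2 328.7]
```

View pics/t13.png

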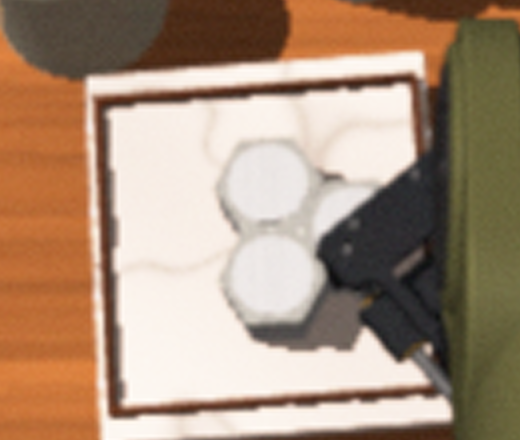

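View pics/ov_tn4.png

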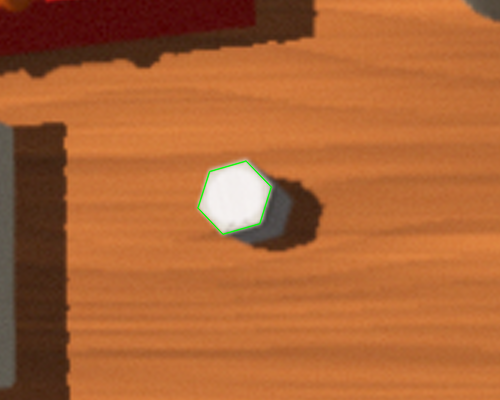

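Run:
```python
from h import *
c=toS((.5552,.0758));print('C',c,'D',c+[26,45])
plan([(None,(-90,0,16),3),((.5478,.409,.14),None,12)])
```

```text
C [-33.14573915  -3.95474099] D [-7.14573915 41.04525901]
15 rows
  x3 [[0.0,0.0,0.0],[-0.03,7.8,0.01]]
  x12 [[16.4,2.7,34.4],[0.0,0.0,0.0]]
```

Call:
carry_out --targets '[[[0,0,0],[0,7.9,0]],[[0,0,0],[0,7.9,0]],[[0,0,0],[0,7.9,0]],[[16.4,0,34.4],[0,0,0]],[[16.4,0,34.4],[0,0,0]],[[16.4,0,34.4],[0,0,0]],[[16.4,0,34.4],[0,0,0]],[[16.4,0,34.4],[0,0,0]],[[16.4,0,34.4],[0,0,0]],[[16.4,0,34.4],[0,0,0]],[[16.4,0,34.4],[0,0,0]],[[16.4,0,34.4],[0,0,0]]]' --jaw 0.75

```text
time_s: 68.65
tool_pos: [0.5309, 0.3029, 0.1729]
tool_rot: [-89.9, -0.0, 16.3]
force: [0.9, -1.2, 1.1]
grip_width: 0.0652
```

Call:
carry_out --targets '[[[16.4,0,34.4],[0,0,0]],[[16.4,0,34.4],[0,0,0]],[[16.4,0,34.4],[0,0,0]],[[0,15,0],[0,0,0]],[[0,25,0],[0,0,0]],[[0,25,0],[0,0,0]],[[0,20,0],[0,0,0]],[[0,0,0],[0,0,0]],[[0,0,0],[0,0,0]]]'

```text
time_s: 69.55
tool_pos: [0.5491, 0.4134, 0.0876]
tool_rot: [-90.0, 0.0, 16.2]
force: [0.3, -0.4, 0.0]
grip_width: 0.0654
```

Run:
```python
from h import *
state()
plan([((.5478,.409,.013),(-90,0,16),1)])
U=up(env.read_camera('top'),2);cv2.imwrite('pics/t14.png',U[150:600,100:800,::-1])
```

```text
t 69.5 pos [0.5491, 0.4134, 0.0876] rot [-90.0, 0.0, 16.2] F [0.3, -0.4, 0.0] w 65.4 q [-50.0, 28.0, 15.0, 87.0, -8.0, 66.0, -18.0]
1 rows
  x1 [[-2.5,74.6,-3.9],[-0.03,0.2,-0.02]]
```

View pics/t14.png

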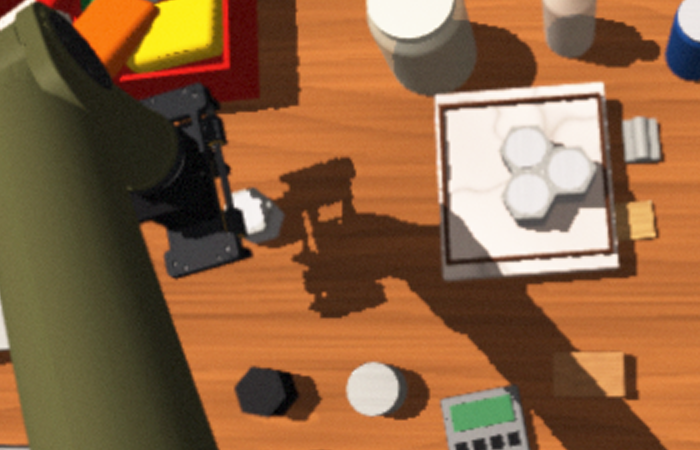

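Call:
carry_out --targets '[[[-2.5,0,-4],[0,0.2,0]],[[0,15,0],[0,0,0]],[[0,20,0],[0,0,0]],[[0,18,0],[0,0,0]],[[0,12,0],[0,0,0]],[[0,6,0],[0,0,0]],[[0,3.5,0],[0,0,0]],[[0,0,0],[0,0,0]],[[0,0,0],[0,0,0]]]'

```text
time_s: 70.5
tool_pos: [0.5483, 0.4092, 0.0136]
tool_rot: [-89.9, -0.1, 16.0]
force: [0.3, -0.4, -0.3]
grip_width: 0.0654
```

Call:
carry_out --targets '[[[0,0,0],[0,0,0]],[[0,0,0],[0,0,0]],[[0,0,0],[0,0,0]],[[0,0,0],[0,0,0]],[[0,0,0],[0,0,0]],[[0,0,0],[0,0,0]]]' --jaw 0.4 --squeeze 20

```text
time_s: 71.1
tool_pos: [0.5479, 0.4091, 0.0133]
tool_rot: [-89.9, -0.0, 16.0]
force: [-0.3, -0.3, 4.5]
grip_width: 0.0519
```

```bash
python3 pl.py .5478 .409 0 -7.1 41 0 7
```

```text
t 71.1 pos [0.5479, 0.4091, 0.0133] rot [-89.9, -0.0, 16.0] F [-0.3, -0.3, 4.5] w 51.9 q [-49.0, 32.0, 14.0, 90.0, -9.0, 59.0, -17.0]
tin offset along tool z -0.02
TCP goal [0.57765006 0.12943011]
23 rows
  x5 [[0.0,-27.3,0.0],[0.0,0.0,0.0]]
  x10 [[-4.8,-0.0,-27.7],[0.0,0.0,0.0]]
  x4 [[0.0,0.0,0.0],[-0.01,3.02,0.0]]
  x4 [[-0.0,21.9,-0.0],[0.0,0.0,0.0]]
```

Call:
carry_out --targets '[[[0,-20,0],[0,0,0]],[[0,-40,0],[0,0,0]],[[0,-45,0],[0,0,0]],[[0,-32,0],[0,0,0]],[[-4.8,0,-27.7],[0,0,0]],[[-4.8,0,-27.7],[0,0,0]],[[-4.8,0,-27.7],[0,0,0]],[[-4.8,0,-27.7],[0,0,0]],[[-4.8,0,-27.7],[0,0,0]],[[-4.8,0,-27.7],[0,0,0]],[[-4.8,0,-27.7],[0,0,0]],[[-4.8,0,-27.7],[0,0,0]]]'

```text
time_s: 72.3
tool_pos: [0.5715, 0.1838, 0.1489]
tool_rot: [-90.0, 0.1, 16.0]
force: [-0.1, -0.5, -1.1]
grip_width: 0.0517
```

Call:
carry_out --targets '[[[-4.8,0,-27.7],[0,0,0]],[[-4.8,0,-27.7],[0,0,0]],[[0,0,0],[0,6,0]],[[0,0,0],[0,6,0]],[[0,15,0],[0,0,0]],[[0,15,0],[0,0,0]],[[0,0,0],[0,0,0]],[[0,0,0],[0,0,0]]]'

```text
time_s: 73.1
tool_pos: [0.5771, 0.1292, 0.1183]
tool_rot: [-90.0, 0.2, 4.1]
force: [1.2, -0.7, -1.9]
grip_width: 0.0518
```

Run:
```python
from h import *
state()
plan([((.5777,.1294,.062),(-90,0,3.9),1)])
```

```text
t 73.1 pos [0.5771, 0.1292, 0.1183] rot [-90.0, 0.2, 4.1] F [1.2, -0.7, -1.9] w 51.8 q [-35.0, 16.0, 24.0, 100.0, -7.0, 66.0, -5.0]
1 rows
  x1 [[0.8,56.3,0.1],[0.02,0.16,-0.16]]
```

Call:
carry_out --targets '[[[0.8,18,0],[0,0.1,0]],[[0,18,0],[0,0,0]],[[0,12,0],[0,0,0]],[[0,6,0],[0,0,0]],[[0,3.2,0],[0,0,0]],[[0,0,0],[0,0,0]],[[0,0,-2],[0,0,0]],[[0,0,-2],[0,0,0]],[[0,0,-2],[0,0,0]],[[0,0,-2],[0,0,0]],[[0,0,-1.7],[0,0,0]],[[0,0,0],[0,0,0]]]'

```text
time_s: 74.3
tool_pos: [0.5795, 0.1202, 0.0627]
tool_rot: [-89.9, -0.0, 3.9]
force: [-0.4, 2.6, -0.5]
grip_width: 0.0521
```

Call:
carry_out --targets '[[[0,0,0],[0,0,0]],[[0,0,0],[0,0,0]],[[0,0,0],[0,0,0]],[[0,-10,0],[0,0,0]],[[0,-30,0],[0,0,0]],[[0,-40,0],[0,0,0]],[[0,-40,0],[0,0,0]],[[-30,-20,20],[0,0,0]],[[-30,0,40],[0,0,0]],[[-20,0,40],[0,0,0]],[[-20,0,40],[0,0,0]]]' --jaw 0.68

```text
time_s: 75.4
tool_pos: [0.4694, 0.2535, 0.204]
tool_rot: [-89.9, -0.1, 3.8]
force: [1.1, -0.2, -0.5]
grip_width: 0.0593
```

```bash
cat > fin.py <<'E'
from h import *
import sys
tag=sys.argv[1]
state()
I={n:env.read_camera(n) for n in('top','scene')}
for n in I: cv2.imwrite(f'pics/{n}_{tag}.png',I[n][:,:,::-1])
out=[]
for n in I:
    U=up(I[n],4);x,y=(proj(n,[S(0,0,.07)])[0]*4).astype(int);out.append(U[max(0,y-220):max(0,y-220)+440,x-200:x+200,::-1])
cv2.imwrite(f'pics/ov_{tag}.png',np.hstack(out))
E
python3 fin.py z1
```

```text
t 75.4 pos [0.4694, 0.2535, 0.204] rot [-89.9, -0.1, 3.8] F [1.1, -0.2, -0.5] w 59.3 q [-48.0, 5.0, 17.0, 102.0, -1.0, 74.0, -26.0]
```

View pics/ov_z1.png

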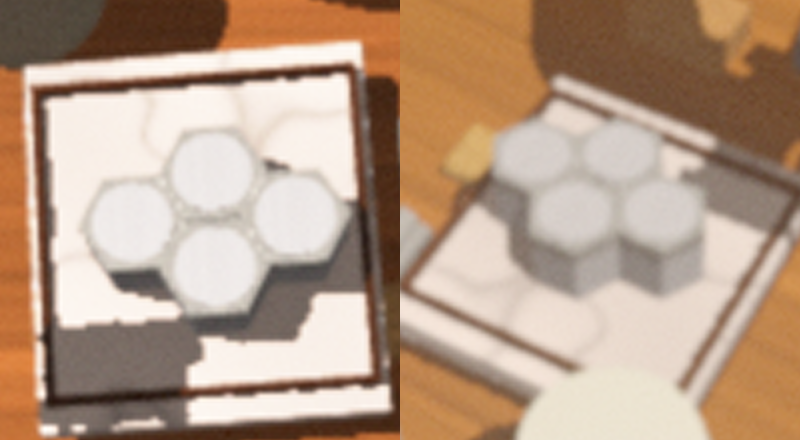

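View pics/top_z1.png

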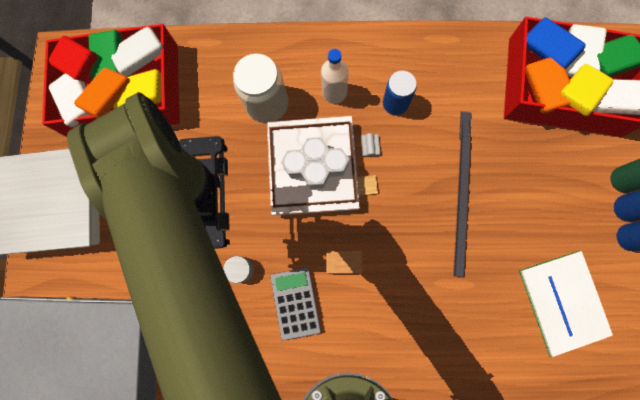

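Run:
```python
from h import *
I=env.read_camera('top');x,y=(proj('top',[S(0,0,.098)])[0]).astype(int)
c=up(I[y-45:y+45,x-50:x+50],8)
g=cv2.GaussianBlur(cv2.cvtColor(c,cv2.COLOR_RGB2GRAY),(9,9),2)
H=cv2.HoughCircles(g,cv2.HOUGH_GRADIENT,1,120,param1=60,param2=18,minRadius=60,maxRadius=100)
if H is not None:
    P=[]
    for a,b,r in H[0][:8]:
        uv=((a+.5)/8-.5+x-50,(b+.5)/8-.5+y-45); w=unproj('top',[uv],.098)[0]; s=toS(w); P.append(s); print(np.round(uv,1),round(r/8,1),'stand',np.round(s,1))
    P=np.array(P);print(np.round(np.linalg.norm(P[:,None]-P[None],axis=2),1))
# stand tilt: corner check in scene
L=env.outline_of('top','stand');m=gc(I,L[0]['mask'])
for t in(.02,0,-.02): print(t,fit(MOD['stand'],{'top':m},SP,dict(tilt=t,pivot=(0,.09,0)),(.004,.004,2)))
L=env.outline_of('top','bar_balance'); print(fit(MOD['bar'],{'top':gc(I,L[0]['mask'])},[.5,-.265,-5]))
L=env.outline_of('top','shim_center'); print([(d['p'],d['xy']) for d in L])
a=cv2.imread('pics/top0.png').astype(int);b=I[:,:,::-1].astype(int)
for n,(u,v) in dict(jar=(260,86),water=(337,77),can=(397,92),rt=(237,269)).items():
    p=a[v-25:v+25,u-25:u+25];best=min(((np.abs(p-b[v-25+j:v+25+j,u-25+i:u+25+i]).mean(),i,j) for i in range(-3,4) for j in range(-3,4)));print(n,best)
```

```text
0.02 (array([0.5884027 , 0.08246443, 4.34923474]), np.float64(0.37290654907919607))
0 (array([0.58806005, 0.08161745, 4.24487355]), np.float64(0.37640768953200054))
-0.02 (array([0.58769996, 0.08055457, 4.19896873]), np.float64(0.379806867876308))
(array([ 0.51871431, -0.27216897, -5.48166663]), np.float64(0.10379309618584275))
[(0.56, [369.3, 184.5])]
jar (np.float64(1.2926666666666666), 0, 0)
water (np.float64(2.0138666666666665), 0, 0)
can (np.float64(1.9433333333333334), 0, 0)
rt (np.float64(20.9048), 0, 0)
```

Run:
```python
from h import *
D=toS((.5795,.1202));print(D)
I={n:env.read_camera(n) for n in('top','scene')}
T=[D,D+[26,-45.03],D+[-26,-45.03],D+[0,-90.07]]
out=[]
for n in I:
    U=up(I[n],4)
    for s in T:
        w=S(*s); draw(U,n,world([hexp()[1::2]*[1,1,0]+[0,0,.098]],w[0],w[1],SP[2]),(0,200,0),4)
    draw(U,n,world(MOD['stand'][:1],*SP),(255,0,0),4)
    draw(U,n,world([np.array([[x,y,.056] for x in(-.095,.095) for y in(-.095,.095)])],*SP),(0,0,255),4)
    x,y=(proj(n,[S(0,0,.07)])[0]*4).astype(int);out.append(U[max(0,y-220):max(0,y-220)+440,x-200:x+200,::-1])
cv2.imwrite('pics/ov_z2.png',np.hstack(out))
```

```text
[-5.88213227 38.68966942]
```

View pics/ov_z2.png

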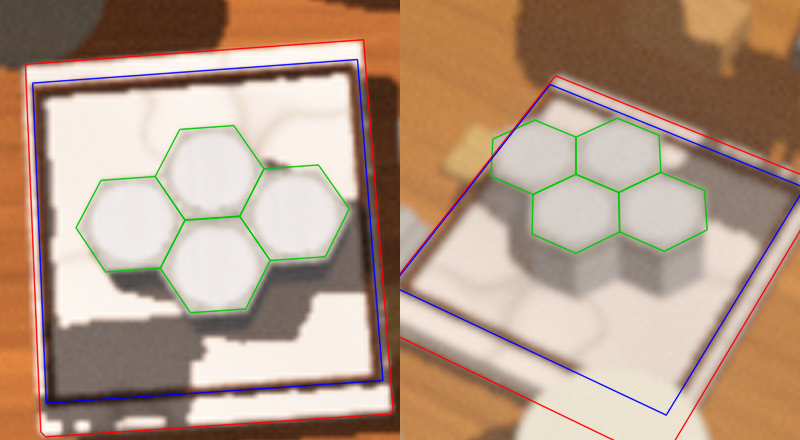

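Run:
```python
from cell import env
print(env.sign_off())
```

```text
the job is handed in; nothing more can be done
None
```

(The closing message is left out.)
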